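# Nest the ballast scoops in their holder and lock it

### The job

Take the jar off the sliding tray and stand it upright on the bench, then nest all the steel scoops that are there in the pulled-out tray, largest at the bottom and each sitting flat on the floor of the one below, with the handles fanned out toward the push-post side, a good finger's width (2 cm or more) between any two grips. When the nest is complete push the tray fully home, and only then turn the lock lever counter-clockwise (seen from above), a good quarter turn, up to its stop, so that its tongue bars the post. Leave the sanding block, the tape roll and the timber offcut where they are.

Things in the scene. Friction and masses are not known exactly. Their poses are not given: they have to be found in the camera images.
- scoop_1: steel scoop 1 of 4 (1 the largest; one may be absent): open round cup standing upright, 84 mm across the rim, 76 mm at the foot, 44 mm high, walls 2 mm, floor 4 mm, 120 g. Origin: centre of its underside; z up; its black handle points along its -x. In a larger scoop it rests on that one's floor, 4 mm higher, its handle neck passing over the other's rim
- scoop_1_handle (a point): middle of scoop 1's grip bar, 68 mm from the cup's axis, 41 mm above its underside, same axes. The bar runs 50 to 88 mm from the axis, 10 mm wide, 34 to 48 mm above the underside; a neck 10 mm wide, 44 to 48 mm up, joins it to the rim. One bar over another fouls and keeps the scoop from seating
- scoop_2: steel scoop 2 of 4 (1 the largest; one may be absent): open round cup standing upright, 71 mm across the rim, 63 mm at the foot, 44 mm high, walls 2 mm, floor 4 mm, 100 g. Origin: centre of its underside; z up; its black handle points along its -x. In a larger scoop it rests on that one's floor, 4 mm higher, its handle neck passing over the other's rim
- scoop_2_handle (a point): middle of scoop 2's grip bar, 68 mm from the cup's axis, 41 mm above its underside, same axes. The bar runs 50 to 88 mm from the axis, 10 mm wide, 34 to 48 mm above the underside; a neck 10 mm wide, 44 to 48 mm up, joins it to the rim. One bar over another fouls and keeps the scoop from seating
- scoop_3: steel scoop 3 of 4 (1 the largest; one may be absent): open round cup standing upright, 58 mm across the rim, 50 mm at the foot, 44 mm high, walls 2 mm, floor 4 mm, 85 g. Origin: centre of its underside; z up; its black handle points along its -x. In a larger scoop it rests on that one's floor, 4 mm higher, its handle neck passing over the other's rim
- scoop_3_handle (a point): middle of scoop 3's grip bar, 68 mm from the cup's axis, 41 mm above its underside, same axes. The bar runs 50 to 88 mm from the axis, 10 mm wide, 34 to 48 mm above the underside; a neck 10 mm wide, 44 to 48 mm up, joins it to the rim. One bar over another fouls and keeps the scoop from seating
- scoop_4: steel scoop 4 of 4 (1 the largest; one may be absent): open round cup standing upright, 45 mm across the rim, 37 mm at the foot, 44 mm high, walls 2 mm, floor 4 mm, 70 g. Origin: centre of its underside; z up; its black handle points along its -x. In a larger scoop it rests on that one's floor, 4 mm higher, its handle neck passing over the other's rim
- scoop_4_handle (a point): middle of scoop 4's grip bar, 68 mm from the cup's axis, 41 mm above its underside, same axes. The bar runs 50 to 88 mm from the axis, 10 mm wide, 34 to 48 mm above the underside; a neck 10 mm wide, 44 to 48 mm up, joins it to the rim. One bar over another fouls and keeps the scoop from seating
- holder: fixed plywood scoop holder, 260 x 116 mm base plate 6 mm thick, rear stop and two side cheeks 76 mm high at its far end. Origin: on the bench under the place where the tray's centre is when home; its +x is the direction in which the tray slides home, z up
- tray (a joint): aluminium tray sliding along the holder's +x: 0 = pulled out toward the robot, 0.060 m = fully home at the stop (tray centre over the holder's origin). Slides with about 2 N friction, stays where left
- tray_seat (a point): centre of the tray's flat round floor (11.5 mm above the bench), on which the nest stands; the floor is 90 mm across inside a rim 6 mm high. Axes: x the sliding direction, z up
- tray_post (a point): centre of the top of the tray's upright black push post, 50 mm high over the tray's underside, top 57 mm above the bench, 20 mm thick at its top 9 mm and 16 mm below; it stands on the tray's tongue 115 mm from the seat's centre on the -x side (the robot's side)
- lock (a joint): steel lock lever turning in the level plane on the holder: -0.3 to 0 = unlocked (at 0 tongue along the holder's +x, grip arm toward -x), 1.571 = locked, the full turn counter-clockwise seen from above (tongue along +y, barring the home post's front), at its stop. Turns with about 0.05 N m friction, stays where left
- lock_pin (a point): centre of the top of the lever's upright black grip pin, 12 mm thick, 36 mm tall, top 60 mm above the bench, on the grip arm 48 mm from the pivot
- lock_pivot (a point): the lever's pivot axis, 28 mm above the bench, on the holder at x = -138 mm, y = -58 mm from its origin
- jar: small closed brown jar with white lid, 38 mm across, 46 mm high, 80 g, standing on the tray at the start; origin: centre of its underside, z up
- timber_offcut: grey timber offcut, 34 x 58 x 24 mm, bystander
- sanding_block: black rubber sanding block, 42 x 68 x 26 mm, bystander
- tape_roll: roll of green tape lying flat, 73 mm across, 18 mm high, bystander
Mind the look-alikes: they are no part of the job. What is shaped like the jar but blue or purple is not meant.

How it is judged:
By the outcome, as a careful person would: the job done as asked, in the order asked, and still so for the second after the job is handed in, with the robot touching nothing.
Of scoop_1, scoop_2, scoop_3, scoop_4 only 3 to 4 are there at a start; the rules pass over those that are not, and their reading is None.
At some moment in a run one of jar, scoop_1, scoop_2, scoop_3, scoop_4 may be knocked a few centimetres aside while the robot is not near it.
It also fails if it takes over 208 s, if anything falls off the work surface, if the arm or the gripper's body presses on something with over 40 N, if the wrist force passes 120 N, or if a joint passes its speed limit or range.

### The arm

A 6-joint arm with a two-finger parallel gripper is mounted at the origin on a cart in front of the work surface, level with it; the furniture and walls round the work are solid. World frame = base frame: x ahead of the robot, y to its left, z up, the work surface at z = 0. Lengths are in mm, angles in degrees, forces in N, time in s.
With the tool pointing down it reaches from about 400 to 925 mm from the base axis. Payload 12.5 kg.
Tool frame: the origin (TCP) lies at the very end of the fingers, on their centre line; the grasp point (between the pads) lies 19 mm behind it (manip.grip_point_offset is the distance from the TCP to the grasp point, in mm); z points along the fingers, y is the line along which they close (so a half turn about z gives the same grasp; the last joint's range is limited). The gripper opens to 95 mm and grips with 3 to 60 N. Pads are 20 mm wide; open, the fingers measure 119 mm over their backs; the gripper's body (75 mm by 180 mm) begins 59 mm behind the grasp point.
Start: joints at [-70.451, 28.126, 89.318, -0, 62.55, -6.05], TCP at [270.075, -563.654, 214.661] pointing down, gripper open.
Joint ranges: [-177.58, 177.58], [-47.91, 125.51], [2.72, 160], [-65.01, 245.01], [3.68, 167.84], [-153.87, 153.87]. Speed limits (degrees/s): [127.2, 127.2, 159.86, 180, 180, 180].

### API

Orientations are given as [roll, pitch, yaw] about the fixed x, y, z axes, in that order (R = Rz(yaw) Ry(pitch) Rx(roll)).
In Python, from plant import manip gives the robot as it stands.
- The arm moves only by the tool play_rows, never from a script. Its argument "commands" is a list of rows, each a list of 3 entries, a list of its own where there are three numbers: the shift along the tool's x, y, z in mm, then the turn, a rotation vector about the tool's x, y, z in rad, then the finger opening in mm, from 0 to 95.1. In form: [[[dx, dy, dz], [wx, wy, wz], grip], ...]. A call has 1 to 8 rows; each row is the pose to reach, as a shift and turn from the pose commanded when the call began, along the tool's axes at that moment; what a row does not reach only later rows make up. A row lasts 1/8 s, in which the tool goes at most 62.5 mm and 10.7 degrees, less where a joint would pass 70% of its speed; a pose out of reach is approached as far as the arm can. A call with a gripper value outside its range is refused whole. The fingers move at their own pace and stop on an object; "grip_force" is the grip in N (left out, the last holds). Time passes only in rows, so rows that repeat a pose let the fingers close. It gives the time, the measured TCP pose, the force, the opening and the grip force at its end, in the units of the state.
- manip.observe(): the state, without advancing time (a new reading comes with each control period).
- manip.camera(name): name is "scene" or "side" or "wrist"; returns the picture (400x640x3 uint8, red, green, blue); there is no depth.
- manip.camera_params(name): a dict with "mtx" (3x3 intrinsics, pixels), "extrinsics" (4x4, takes a point from world to camera coordinates); the wrist camera has in their place "mount" (4x4, takes a point from camera to tool coordinates, whose origin is the TCP and whose axes are the flange's). Camera axes: x right, y up, looking along -z (the intrinsics and any distortion apply to the point x, -y, -z); pixel columns grow to the right and rows downward; lengths in mm; the calibration is good to about 2 mm. A picture is of the moment at which its call begins: read the wrist's pose just before it. camera_params takes no time and is no camera call.
- manip.finish_job(): hands the job in; it is judged then, once.
The state is a dict: "time": time; "joint_pos": joint angles; "joint_velocities": joint speeds; "joint_torque": joint torques, N m; "eef_pos": TCP position; "tcp_rot": TCP orientation; "ft_force": force on the tool from outside, world axes, zero at the start; "wrist_torque": the same for the moment, N m; "opening": finger opening in mm; "finger_force": force on a finger pad.
Only numpy, scipy, OpenCV 4.12 (cv2) and the standard library are available. Lean on these libraries where they do the work, as an engineer would, in place of code of your own. Each camera call takes 0.05 s, during which the arm holds its last target. There are 200 camera calls.

## Working session

There is one attempt and no reset: what is moved stays moved. The work goes in short steps, Python scripts to look and compute and a tool call to move; the robot and the scene stay as the last step left them, time stands still between calls to the robot, and variables do not carry over. Pictures are saved under pics/ and viewed, at most 14 in all, crops included, and the job is handed in when it is done.

Besides the shell and the picture viewer there is one more tool, called as name(argument=value, ...), one argument or row to a line, values as JSON. play_rows: Moves the arm, as the interface text tells. Its arguments: {"type":"object","properties":{"commands":{"type":"array"},"grip_force":{"type":"number"}},"required":["commands"]}

```bash
mkdir -p pics; ls; python3 - <<'E'
from plant import manip
import cv2,numpy as np
for n in("scene","side","wrist"):
    p=manip.camera_params(n);print(n,{k:np.round(v,3).tolist() for k,v in p.items()})
ims=[manip.camera(n) for n in("scene","side","wrist")]
for n,i in zip(("scene","side","wrist"),ims): cv2.imwrite(f"pics/{n}0.png",cv2.cvtColor(i,cv2.COLOR_RGB2BGR))
print(manip.observe())
E
```

```text
pics
scene {'mtx': [[409.806, 0.0, 321.673], [0.0, 409.806, 200.618], [0.0, 0.0, 1.0]], 'extrinsics': [[-0.607, -0.794, 0.019, 375.292], [0.578, -0.425, 0.696, -338.247], [-0.545, 0.434, 0.717, -1126.496], [0.0, 0.0, 0.0, 1.0]]}
side {'mtx': [[476.179, 0.0, 318.723], [0.0, 476.179, 190.38], [0.0, 0.0, 1.0]], 'extrinsics': [[-0.913, -0.407, -0.008, 532.215], [0.272, -0.624, 0.733, -163.158], [-0.304, 0.667, 0.681, -1542.278], [0.0, 0.0, 0.0, 1.0]]}
wrist {'mtx': [[358.004, 0.0, 325.985], [0.0, 358.004, 204.7], [0.0, 0.0, 1.0]], 'mount': [[-0.0, 0.971, 0.24, 67.878], [1.0, 0.0, 0.001, -0.074], [0.001, 0.24, -0.971, -168.736], [0.0, 0.0, 0.0, 1.0]]}
{'time': 0.15, 'joint_pos': array([-7.04506354e+01,  2.81553601e+01,  8.93405264e+01, -1.00787493e-03,
        6.25485189e+01, -6.05074240e+00]), 'joint_velocities': array([-0.0211037 , -0.16432069, -0.11183732,  0.10810466, -0.09722281,
       -0.04981689]), 'joint_torque': array([ 2.28886442e-03, -6.12897277e+01, -2.58277810e+01,  6.93129329e-02,
        4.73613467e-02, -7.58931333e-05]), 'eef_pos': array([ 270.01440122, -563.48663026,  214.21473129]), 'tcp_rot': array([-1.79955748e+02, -3.79169086e-03,  2.56005705e+01]), 'ft_force': array([-0.075081  , -0.19873136, -0.47049205]), 'wrist_torque': array([-0.000511  , -0.02551313,  0.01655953]), 'finger_force': 0.0, 'opening': 94.93528047314595}
```

View pics/scene0.png

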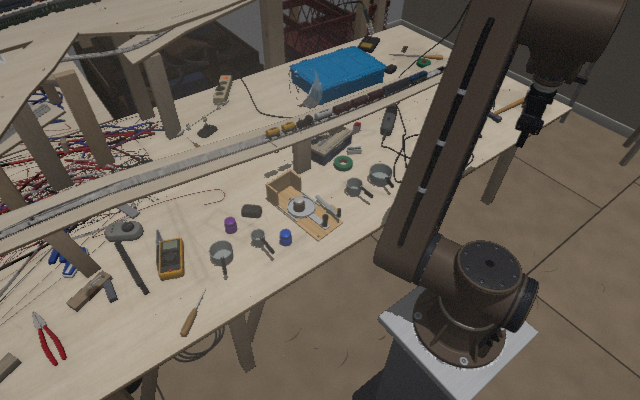

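View pics/side0.png

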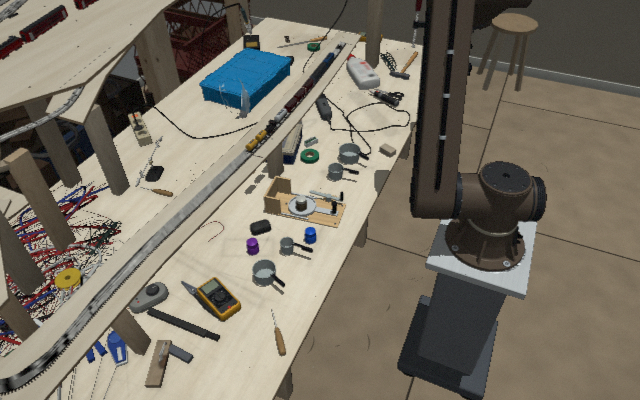

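The tray holder is at scene (300,205), with the brown/white jar on it. There are four scoops, at (221,253), (258,238), (354,187) and (380,173). Blue (286,237) and purple (230,225) jars are decoys. Next is a close crop.

```bash
python3 - <<'E'
import cv2
a=cv2.imread("pics/scene0.png")[140:290,195:405];cv2.imwrite("pics/c1.png",cv2.resize(a,None,fx=3.8,fy=3.8,interpolation=2))
a=cv2.imread("pics/side0.png")[130:300,230:410];cv2.imwrite("pics/c2.png",cv2.resize(a,None,fx=3.5,fy=3.5,interpolation=2))
E
```

```text
(no output)
```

View pics/c1.png

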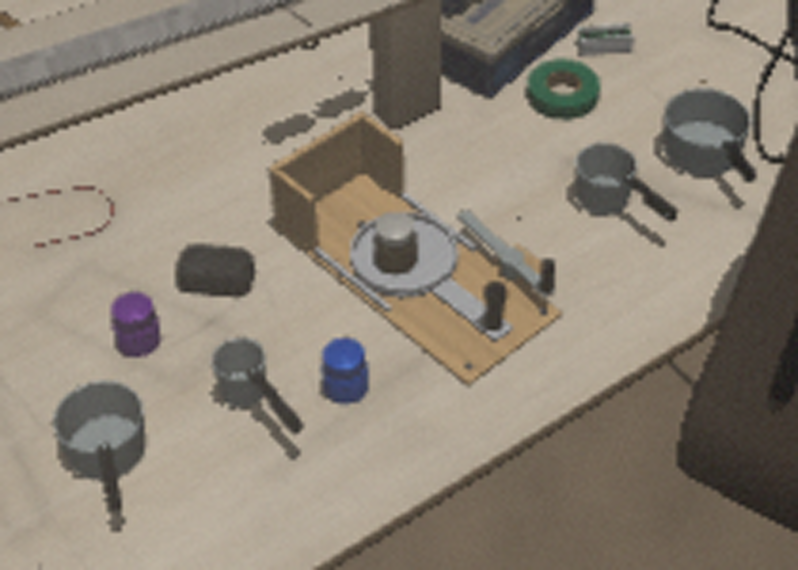

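View pics/c2.png

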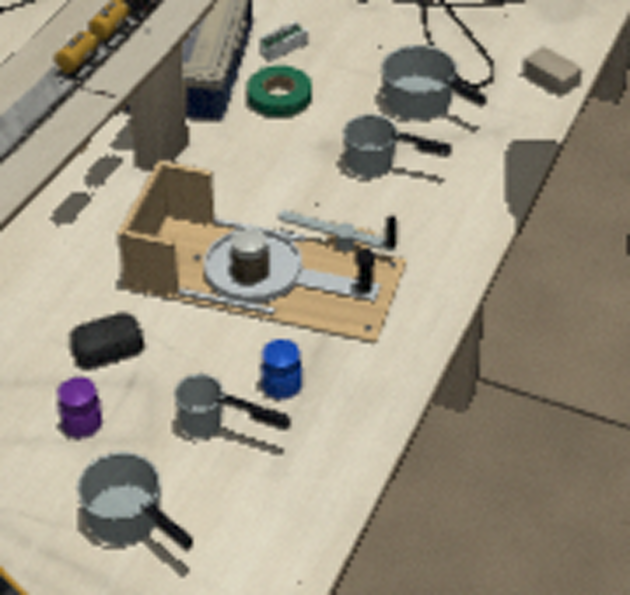

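The crops show the brown jar with its white lid on the tray, c1 (396,240). The post top is at c1 (495,287) and the lever pin at (548,264). The scoops are A (100,413), B (239,358), C (606,165) and D (705,119). The blue and purple jars are the look-alikes. I'll triangulate from both views.

```bash
cat >h.py <<'E'
import numpy as np,cv2
from plant import manip
from scipy.spatial.transform import Rotation as R
F=np.diag([1,-1,-1.])
def ray(cam,px,pose=None):
    p=manip.camera_params(cam);d=F@np.linalg.inv(p["mtx"])@np.array([px[0],px[1],1.])
    if cam=="wrist":
        T=np.eye(4);T[:3,:3]=R.from_euler("xyz",pose[1],degrees=True).as_matrix();T[:3,3]=pose[0];C=T@p["mount"]
    else: C=np.linalg.inv(p["extrinsics"])
    d=C[:3,:3]@d;return C[:3,3],d/np.linalg.norm(d)
def tri(rs):
    A=sum(np.eye(3)-np.outer(d,d) for c,d in rs);b=sum((np.eye(3)-np.outer(d,d))@c for c,d in rs)
    x=np.linalg.solve(A,b);return x,max(np.linalg.norm(np.cross(x-c,d)) for c,d in rs)
def atz(r,z): c,d=r;return c+d*(z-c[2])/d[2]
def proj(cam,P,pose=None):
    p=manip.camera_params(cam)
    if cam=="wrist":
        T=np.eye(4);T[:3,:3]=R.from_euler("xyz",pose[1],degrees=True).as_matrix();T[:3,3]=pose[0];E=np.linalg.inv(T@p["mount"])
    else: E=p["extrinsics"]
    q=F@(E[:3,:3]@P+E[:3,3]);q=p["mtx"]@q;return q[:2]/q[2]
def snap(cam,name):
    s=manip.observe();im=manip.camera(cam);cv2.imwrite("pics/"+name,cv2.cvtColor(im,cv2.COLOR_RGB2BGR))
    return (s["eef_pos"],s["tcp_rot"]),im
def move(target,yaw,pose=None):
    """tool-frame shift + rotvec from current measured pose to target pointing down w/ yaw"""
    s=manip.observe();R0=R.from_euler("xyz",s["tcp_rot"],degrees=True);R1=R.from_euler("xyz",[180,0,yaw],degrees=True)
    return np.round(R0.inv().apply(np.array(target)-s["eef_pos"]),1),np.round((R0.inv()*R1).as_rotvec(),4)
E
python3 - <<'E'
from h import *
c1=lambda u,v:ray("scene",(195+u/3.8-.37,140+v/3.8-.37)); c2=lambda u,v:ray("side",(230+u/3.5-.36,130+v/3.5-.36))
pts=dict(A=((100,413),(120,484)),B=((239,358),(199,391)),C=((606,165),(370,135)),D=((705,119),(419,73)),jar=((396,228),(250,243)),post=((495,287),(366,255)),pin=((548,264),(391,220)),
Ah=((117,525),(188,545)),Bh=((297,428),(287,420)),Ch=((672,215),(449,149)),Dh=((752,178),(484,101)),hr=((560,315),(404,262)),hl=((470,382),(377,341)),
tape=((563,82),(280,86)),blue=((345,352),(282,352)),purp=((134,305),(79,390)),sand=((216,260),(107,328)))
for k,(a,b) in pts.items():
    x,e=tri([c1(*a),c2(*b)]);print(k,x.round(0),e.round(1))
for k,w in dict(A=(57,143,413),B=(213,265,358),C=(577,635,165),D=(663,747,119)).items():
    print(k,"diam",np.linalg.norm(atz(c1(w[0],w[2]),44)-atz(c1(w[1],w[2]),44)).round(1))
E
```

```text
A [577. 412.  50.] 2.5
B [561. 295.  50.] 1.1
C [560. -98.  46.] 2.6
D [ 550. -213.   49.] 2.9
jar [598. 112.  59.] 2.2
post [487.  89.  66.] 2.4
pin [483.  35.  65.] 1.2
Ah [493. 444.  37.] 5.7
Bh [475. 294.  50.] 0.1
Ch [ 472. -100.   53.] 0.8
Dh [ 469. -197.   46.] 1.2
hr [470.  28.   6.] 1.0
hl [454. 139.  10.] 2.3
tape [ 691. -155.   28.] 2.5
blue [513. 223.  52.] 2.0
purp [660. 337.  52.] 2.3
sand [683. 246.  32.] 0.7
A diam 67.9
B diam 42.5
C diam 54.0
D diam 81.0
```

```bash
python3 - <<'E'
from h import *
print(move([535,100,260],180))
E
```

```text
(array([ 525.7, -483.9,  -45.4]), array([-1.0000e-04, -1.1000e-03, -2.6948e+00]))
```

play_rows(
  commands=[
    [[525, -484, -46], [0, 0, -2.694], 94],
    [[525, -484, -46], [0, 0, -2.694], 94],
    [[525, -484, -46], [0, 0, -2.694], 94],
    [[525, -484, -46], [0, 0, -2.694], 94],
    [[525, -484, -46], [0, 0, -2.694], 94],
    [[525, -484, -46], [0, 0, -2.694], 94],
    [[525, -484, -46], [0, 0, -2.694], 94],
    [[525, -484, -46], [0, 0, -2.694], 94],
  ],
)

```text
time: 1.15
eef_pos: [455.2, -98.2, 247.0]
tcp_rot: [180.0, 0.0, 111.9]
ft_force: [1.3, -1.8, 0.4]
opening: 93.8
finger_force: 0.0
```

play_rows(
  commands=[
    [[154, 148, -13], [0, 0, -1.189], 94],
    [[154, 148, -13], [0, 0, -1.189], 94],
    [[154, 148, -13], [0, 0, -1.189], 94],
    [[154, 148, -13], [0, 0, -1.189], 94],
    [[154, 148, -13], [0, 0, -1.189], 94],
    [[154, 148, -13], [0, 0, -1.189], 94],
    [[154, 148, -13], [0, 0, -1.189], 94],
    [[154, 148, -13], [0, 0, -1.189], 94],
  ],
)

```text
time: 2.15
eef_pos: [535.8, 97.5, 259.6]
tcp_rot: [-180.0, -0.0, 179.6]
ft_force: [0.4, 0.5, 0.5]
opening: 94.0
finger_force: 0.0
```

```bash
python3 - <<'E'
from h import *
p,im=snap("wrist","w1.png");print(p,manip.observe()["joint_pos"].round(0))
E
```

```text
(array([535.79069946,  97.47000922, 259.5756123 ]), array([-1.79993222e+02, -2.29879587e-02,  1.79636824e+02])) [  3.  19.  97.  -0.  64. -86.]
```

View pics/w1.png

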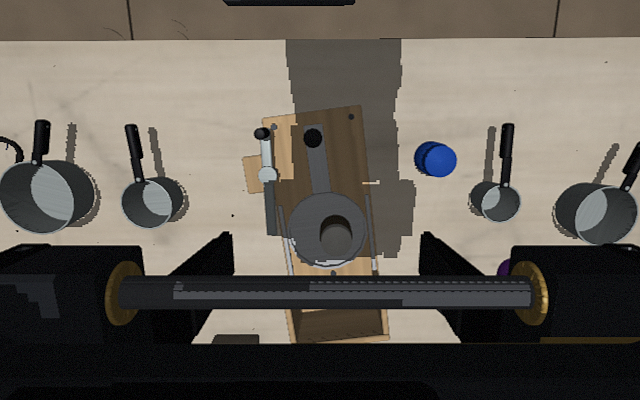

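The wrist view shows scoop D's rim at (47,196), C (153,202), B (496,203) and A (596,213). The post top is at (313,138), the pin top at (262,133), the tray disc at about (327,229) and the jar lid around (336,238).

```bash
python3 - <<'E'
from h import *
p=(np.array([535.79,97.47,259.58]),np.array([-179.993,-.023,179.637]))
W=lambda u,v,z:atz(ray("wrist",(u,v),p),z).round(0)[:2]
for k,a in dict(D=(47,196,44),Dr1=(0,196,44),Dr2=(94,196,44),Dh0=(42,122,48),C=(153,202,44),Ch0=(130,125,48),Ch1=(139,158,48),B=(496,203,44),Bh0=(508,125,48),Bh1=(507,158,48),A=(596,213,44),post=(313,138,57),pin=(262,133,60),piv=(268,174,32),disc=(327,229,17.5),d1=(287,229,17.5),d2=(366,229,17.5),hl=(360,106,6),hr=(263,119,6),lip=(336,236,57)).items(): print(k,W(*a))
c1=lambda u,v:ray("scene",(195+u/3.8-.37,140+v/3.8-.37)); c2=lambda u,v:ray("side",(230+u/3.5-.36,130+v/3.5-.36))
pts=dict(A=((100,413),(120,484),(596,213)),B=((239,358),(199,391),(496,203)),C=((606,165),(370,135),(153,202)),D=((705,119),(419,73),(47,196)),jar=((396,228),(250,243),(336,236)),post=((495,287),(366,255),(313,138)),pin=((548,264),(391,220),(262,133)))
for k,(a,b,c) in pts.items():
    w=ray("wrist",c,p);x,e=tri([c1(*a),c2(*b),w,w]);print(k,x.round(0),e.round(1))
E
```

```text
D [ 553. -209.]
Dr1 [ 552. -260.]
Dr2 [ 553. -157.]
Dh0 [ 473. -195.]
C [560. -93.]
Ch0 [ 477. -105.]
Ch1 [ 511. -100.]
B [564. 286.]
Bh0 [480. 287.]
Bh1 [514. 290.]
A [576. 399.]
post [491.  85.]
pin [485.  34.]
piv [532.  33.]
disc [601.  99.]
d1 [601.  51.]
d2 [602. 146.]
hl [458. 137.]
hr [472.  26.]
lip [597. 109.]
A [581. 406.  37.] 7.1
B [566. 289.  41.] 4.0
C [558. -91.  51.] 4.4
D [ 551. -209.   49.] 5.8
jar [599. 109.  56.] 3.7
post [490.  85.  61.] 3.2
pin [485.  34.  63.] 2.0
```

```bash
python3 - <<'E'
from h import *
print(move([597.5,109,100],180),move([597.5,109,25],180))
E
```

```text
(array([-61.6,  12. , 159.6]), array([-0.0001, -0.0003, -0.0074])) (array([-61.7,  12. , 234.6]), array([-0.0001, -0.0003, -0.0074]))
```

play_rows(
  commands=[
    [[-61.5, 12, 60], [0, 0, -0.007], 65],
    [[-61.5, 12, 110], [0, 0, -0.007], 65],
    [[-61.5, 12, 160], [0, 0, -0.007], 65],
    [[-61.5, 12, 160], [0, 0, -0.007], 65],
  ],
)

```text
time: 2.7
eef_pos: [595.6, 108.9, 96.4]
tcp_rot: [-180.0, -0.4, 180.0]
ft_force: [-1.2, 0.1, 0.3]
opening: 65.8
finger_force: 0.0
```

```bash
python3 - <<'E'
from h import *
p,im=snap("wrist","w2.png");print(p,manip.observe()["opening"])
for z,r in((57.5,0),(17.5,0)):
  print(proj("wrist",np.array([597.5,109,z]),p),proj("wrist",np.array([603.5,99.5,z]),p))
E
```

```text
(array([595.62405272, 108.88186495,  96.39024898]), array([-179.96463148,   -0.4271467 ,  179.98995293])) 65.36336811572438
[325.43123283 232.3818974 ] [309.94987763 241.72498402]
[325.49197779 215.13211026] [312.33956647 223.16318479]
```

View pics/w2.png

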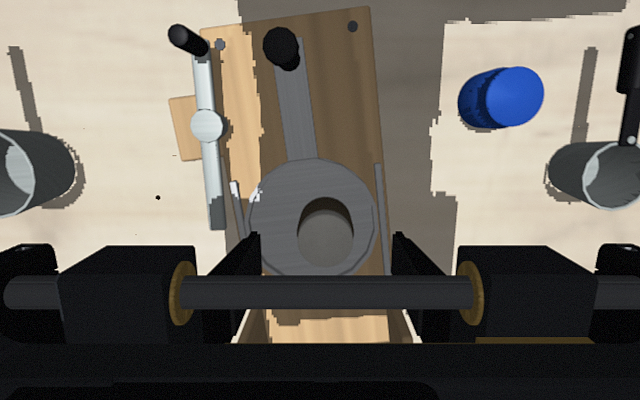

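play_rows(
  commands=[
    [[-3, 0, 35], [0, 0, 0], 65],
    [[-3, 0, 75], [0, 0, 0], 65],
    [[-3, 0, 75], [0, 0, 0], 65],
    [[-3, 0, 75], [0, 0, 0], 30],
    [[-3, 0, 75], [0, 0, 0], 30],
    [[-3, 0, 75], [0, 0, 0], 30],
    [[-3, 0, 75], [0, 0, 0], 30],
  ],
  grip_force=20,
)

```text
time: 3.62
eef_pos: [600.9, 109.1, 25.9]
tcp_rot: [180.0, 0.1, -179.9]
ft_force: [-1.5, -0.4, 8.3]
opening: 37.5
finger_force: 20.0
```

```bash
python3 - <<'E'
from h import *
p=(np.array([595.62405272, 108.88186495,  96.39024898]), np.array([-179.96463148,   -0.4271467 ,  179.98995293]))
for k,a in dict(post=(282,47,57),pin=(178,36,60),piv=(208,125,32),disc=(312,217,17.5),hl=(369,7,6),blue=(515,96,46),B=(617,174,44),jar=(325,237,57.5)).items(): print(k,atz(ray("wrist",a[:2],p),a[2]).round(1))
print(move([603,210,85],180))
E
```

```text
post [492.3  85.6  57. ]
pin [487.4  30.9  60. ]
piv [534.   34.2  32. ]
disc [598.9  99.3  17.5]
hl [458.7 137.8   6. ]
blue [517.2 220.5  46. ]
B [563.8 291.   44. ]
jar [600.5 108.7  57.5]
(array([ -2.3, 100.9, -59.1]), array([0.    , 0.0015, 0.0012]))
```

play_rows(
  commands=[
    [[0, 0, -30], [0, 0, 0], 30],
    [[0, 0, -70], [0, 0, 0], 30],
    [[-2, 50, -70], [0, 0, 0], 30],
    [[-2, 101, -70], [0, 0, 0], 30],
    [[-2, 101, -60], [0, 0, 0], 30],
    [[-2, 101, -20], [0, 0, 0], 30],
    [[-2, 101, 5], [0, 0, 0], 30],
    [[-2, 101, 10], [0, 0, 0], 30],
  ],
)

```text
time: 4.62
eef_pos: [601.2, 209.1, 14.0]
tcp_rot: [-179.9, -0.2, -180.0]
ft_force: [-9.7, -1.8, 25.8]
opening: 37.5
finger_force: 20.0
```

play_rows(
  commands=[
    [[0, 0, -2], [0, 0, 0], 37],
    [[0, 0, -2], [0, 0, 0], 60],
    [[0, 0, -2], [0, 0, 0], 60],
    [[0, 0, -2], [0, 0, 0], 60],
    [[0, 0, -50], [0, 0, 0], 60],
    [[0, 0, -110], [0, 0, 0], 60],
    [[0, 0, -150], [0, 0, 0], 60],
  ],
)

```text
time: 5.5
eef_pos: [602.7, 210.2, 167.5]
tcp_rot: [180.0, 0.1, -179.9]
ft_force: [-0.3, 0.5, 0.0]
opening: 59.9
finger_force: 0.0
```

```bash
python3 - <<'E'
from h import *
s=manip.observe();print(s["eef_pos"],s["tcp_rot"],s["joint_pos"].round(0));print(move([470,-198,230],180))
E
```

```text
[602.69325886 210.18308331 167.54232701] [ 1.79975315e+02  1.27229614e-01 -1.79928315e+02] [ 13.  32.  90.  -0.  58. -77.]
(array([ 133.1, -408. ,  -62.9]), array([0.0004, 0.0022, 0.0013]))
```

play_rows(
  commands=[
    [[33, -60, -30], [0, 0, 0], 40],
    [[33, -360, -30], [0, 0, 0], 40],
    [[33, -360, -30], [0, 0, 0], 40],
    [[33, -360, -30], [0, 0, 0], 40],
    [[33, -360, -30], [0, 0, 0], 40],
    [[33, -360, -30], [0, 0, 0], 40],
    [[33, -360, -30], [0, 0, 0], 40],
    [[33, -360, -30], [0, 0, 0], 40],
  ],
)

```text
time: 6.5
eef_pos: [569.6, -149.7, 194.7]
tcp_rot: [180.0, -0.0, -180.0]
ft_force: [-0.1, 0.8, -0.2]
opening: 39.8
finger_force: 0.0
```

```bash
python3 - <<'E'
from h import *
p,im=snap("wrist","w3.png");print(p)
a=cv2.imread("pics/w3.png")[0:260,130:530];cv2.imwrite("pics/w3c.png",cv2.resize(a,None,fx=2,fy=2))
E
```

```text
(array([ 569.55256954, -149.68777848,  194.68834128]), array([ 1.79984892e+02, -1.73601189e-02, -1.79967824e+02]))
```

View pics/w3c.png

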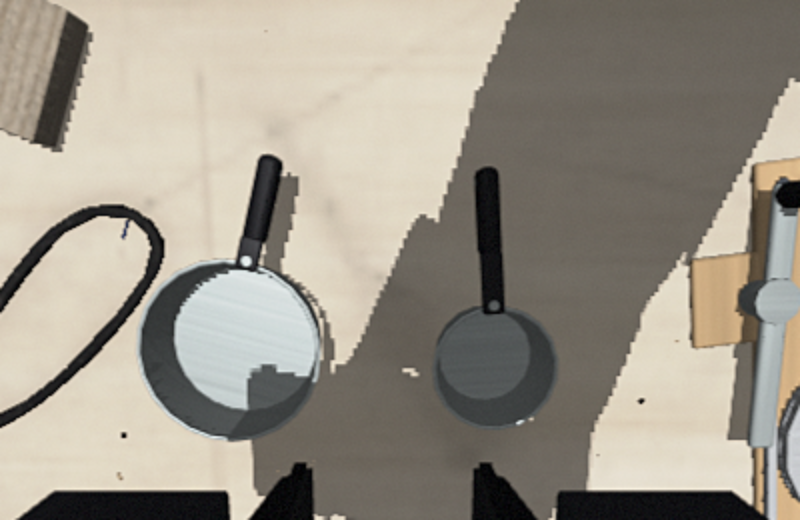

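The crop shows scoop D's rim centre at about (229.5,349.5) with its bar running (270,157)–(256,238), and C's rim at (495,367) with its bar (486,169)–(489,250).

```bash
python3 - <<'E'
from h import *
p=(np.array([ 569.55256954, -149.68777848,  194.68834128]), np.array([ 1.79984892e+02, -1.73601189e-02, -1.79967824e+02]))
W=lambda u,v,z:atz(ray("wrist",(130+u/2-.25,v/2-.25),p),z)
for k,c,e,i in(("D",(229.5,349.5),(270,157),(256,238)),("C",(495,367),(486,169),(489,250))):
    c=W(*c,44);e=W(*e,48);i=W(*i,48);d=e-c
    print(k,c.round(1),e.round(1),i.round(1),np.linalg.norm(d).round(1),np.degrees(np.arctan2(d[1],d[0])).round(1),np.degrees(np.arctan2(*(e-i)[1::-1])).round(1))
print(np.linalg.norm(W(139,349,44)-W(320,349,44)),np.linalg.norm(W(435,367,44)-W(556,367,44)))
# height check against scene/side
c1=lambda u,v:ray("scene",(195+u/3.8-.37,140+v/3.8-.37))
for a,b in(((705,119),(229.5,349.5)),((606,165),(495,367))): print(tri([c1(*a),ray("wrist",(130+b[0]/2,b[1]/2),p)]))
E
```

```text
D [ 554.1 -222.4   44. ] [ 472.4 -200.2   48. ] [ 505.3 -207.5   48. ] 84.8 164.8 167.4
C [ 562.1 -102.6   44. ] [ 477.1 -109.9   48. ] [ 510.3 -107.5   48. ] 85.4 -175.1 -176.0
81.44116696388846 54.83289984444776
(array([ 555.30880852, -221.04012689,   44.67222754]), np.float64(1.4814735988262138))
(array([ 563.0442906 , -101.92450529,   44.41342873]), np.float64(0.9024082220254732))
```

```bash
python3 - <<'E'
from h import *
print(move([488.3,-205.2,22],165.7))
E
```

```text
(array([ 81.5, -56. , 172.8]), array([ 1.000e-04, -2.000e-04,  2.514e-01]))
```

play_rows(
  commands=[
    [[40, -28, 30], [0, 0, 0.13], 32],
    [[81.5, -56, 60], [0, 0, 0.251], 32],
    [[81.5, -56, 115], [0, 0, 0.251], 32],
    [[81.5, -56, 150], [0, 0, 0.251], 32],
    [[81.5, -56, 173], [0, 0, 0.251], 32],
    [[81.5, -56, 173], [0, 0, 0.251], 0],
    [[81.5, -56, 173], [0, 0, 0.251], 0],
    [[81.5, -56, 173], [0, 0, 0.251], 0],
  ],
  grip_force=50,
)

```text
time: 7.55
eef_pos: [489.0, -206.0, 22.9]
tcp_rot: [-180.0, 0.1, 165.7]
ft_force: [0.3, 0.9, 2.1]
opening: 9.8
finger_force: 50.0
```

```bash
python3 - <<'E'
from h import *
print(move([559.7,150.9,110],130.2))
E
```

```text
(array([ 19.3, 363.2, -87.3]), array([0.   , 0.002, 0.62 ]))
```

play_rows(
  commands=[
    [[0, 0, -20], [0, 0, 0], 0],
    [[0, 0, -60], [0, 0, 0], 0],
    [[0, 20, -90], [0, 0, 0.05], 0],
    [[5, 75, -90], [0, 0, 0.2], 0],
    [[8, 130, -90], [0, 0, 0.35], 0],
    [[10, 185, -90], [0, 0, 0.45], 0],
    [[13, 240, -90], [0, 0, 0.55], 0],
    [[16, 300, -90], [0, 0, 0.62], 0],
  ],
)

```text
time: 8.55
eef_pos: [547.2, 90.4, 112.7]
tcp_rot: [179.9, 0.1, 130.0]
ft_force: [1.6, -1.4, -1.8]
opening: 9.8
finger_force: 50.0
```

```bash
python3 - <<'E'
from h import *
print(move([559.7,150.9,70],130.2))
p,im=snap("scene","s1.png")
cv2.imwrite("pics/s1c.png",cv2.resize(cv2.imread("pics/s1.png")[140:290,195:405],None,fx=3.8,fy=3.8))
E
```

```text
(array([38.4, 48.4, 42.7]), array([ 0.001 ,  0.0009, -0.0037]))
```

View pics/s1c.png

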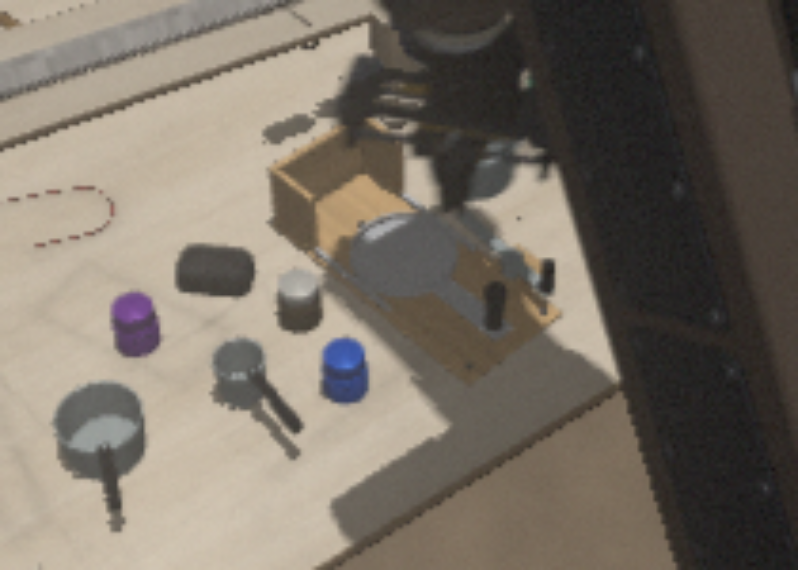

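The jar stands upright at (299,300), and the scoop is held off to the right. The tray disc spans x 350–457 and y 213–297.

```bash
python3 - <<'E'
from h import *
c1=lambda u,v:ray("scene",(195+u/3.8-.37,140+v/3.8-.37))
print(atz(c1(403.5,254),17.5),atz(c1(495,287),57),atz(c1(548,264),60))
E
```

```text
[603.62727878 101.11151575  17.5       ] [495.56822274  81.97281948  57.        ] [487.50725085  30.8215166   60.        ]
```

Seat (603,100). Lower scoop 1.

play_rows(
  commands=[
    [[38.4, 48.4, 0], [0, 0, -0.004], 0],
    [[38.4, 48.4, 30], [0, 0, -0.004], 0],
    [[38.4, 48.4, 60], [0, 0, -0.004], 0],
    [[38.4, 48.4, 72], [0, 0, -0.004], 0],
    [[38.4, 48.4, 77.5], [0, 0, -0.004], 0],
    [[38.4, 48.4, 77.5], [0, 0, -0.004], 0],
    [[38.4, 48.4, 77.5], [0, 0, -0.004], 0],
  ],
)

```text
time: 9.48
eef_pos: [559.6, 149.1, 35.1]
tcp_rot: [179.9, 0.0, 130.4]
ft_force: [0.1, -0.3, -0.4]
opening: 9.7
finger_force: 50.0
```

play_rows(
  commands=[
    [[0, 1.5, 1.5], [0, 0, 0], 0],
    [[0, 1.5, 1.5], [0, 0, 0], 0],
    [[0, 1.5, 1.5], [0, 0, 0], 30],
    [[0, 1.5, 1.5], [0, 0, 0], 30],
    [[0, 1.5, 1.5], [0, 0, 0], 30],
    [[0, 1.5, -40], [0, 0, 0], 30],
    [[0, 1.5, -100], [0, 0, 0], 30],
    [[0, 1.5, -130], [0, 0, 0], 30],
  ],
)

```text
time: 10.48
eef_pos: [561.0, 150.3, 167.1]
tcp_rot: [179.9, 0.1, 130.4]
ft_force: [-0.1, 0.5, -0.5]
opening: 30.4
finger_force: 0.0
```

```bash
python3 - <<'E'
from h import *
s=manip.observe();print(s["eef_pos"],s["ft_force"]);print(move([600,255,180],180))
E
```

```text
[560.95105904 150.26800091 167.13374533] [-0.0801659   0.49943493 -0.48225925]
(array([ 54.4,  97.6, -12.7]), array([ 0.0016,  0.0027, -0.8658]))
```

play_rows(
  commands=[
    [[41, 110, -40], [0, 0, -0.866], 30],
    [[41, 110, -40], [0, 0, -0.866], 30],
    [[41, 110, -40], [0, 0, -0.866], 30],
    [[41, 110, -40], [0, 0, -0.866], 30],
    [[41, 110, -40], [0, 0, -0.866], 30],
    [[41, 110, -40], [0, 0, -0.866], 30],
    [[41, 110, -40], [0, 0, -0.866], 30],
  ],
)

```text
time: 11.35
eef_pos: [617.5, 252.6, 204.2]
tcp_rot: [-180.0, -0.0, 179.9]
ft_force: [-0.6, -0.5, -0.4]
opening: 30.3
finger_force: 0.0
```

```bash
python3 - <<'E'
from h import *
p,im=snap("wrist","w4.png");print(p)
a=cv2.imread("pics/w4.png")[0:260,110:540];cv2.imwrite("pics/w4c.png",cv2.resize(a,(800,484)))
E
```

```text
(array([617.54249768, 252.626082  , 204.18326632]), array([-1.79994526e+02, -5.84351843e-03,  1.79861019e+02]))
```

View pics/w4c.png

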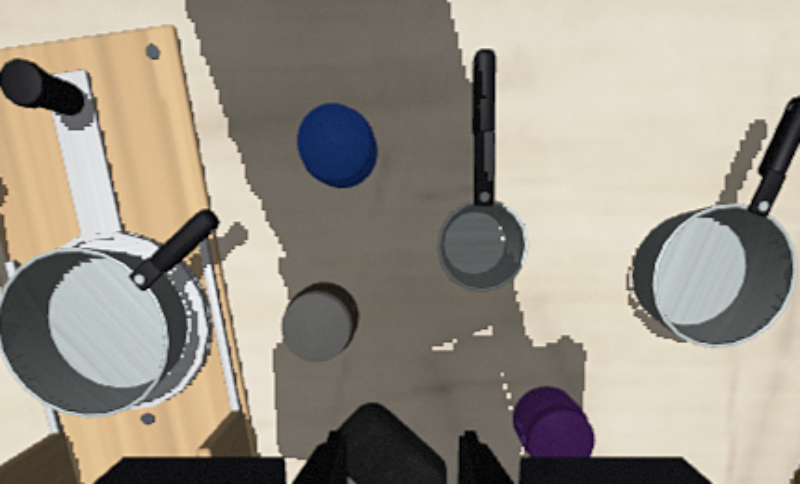

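Scoop 1 sits in the tray, rim centre (93,332) and bar end (212,216). Scoop 2 (A) has its rim at (714,275). Scoop 4 (B) has its rim at (482,246) with the bar at (484,50)–(484,135). The blue and purple jars and the sanding block are untouched.

```bash
python3 - <<'E'
from h import *
p=(np.array([617.54249768, 252.626082  , 204.18326632]), np.array([-1.79994526e+02, -5.84351843e-03,  1.79861019e+02]))
k=1.8605
W=lambda u,v,z:atz(ray("wrist",(110+u/k-.25,v/k-.25),p),z).round(1)
for n,c,e,z in(("A",(714,275),(799,103),44),("B",(482,246),(484,50),44),("S1",(94,332),(212,216),55.5)):
    c=W(*c,z);e=W(*e,z+4);d=e-c;print(n,c,e,np.linalg.norm(d).round(1),np.degrees(np.arctan2(d[1],d[0])).round(1))
print(W(772,180,48),W(762,206,48),W(150,270,59.5),W(-2,332,55.5),W(188,332,55.5),W(120,120,0),W(633,275,44),W(795,275,44))
print("post",W(25,83,57))
E
```

```text
A [579.3 406.   44. ] [501.4 434.3  48. ] 83.0 160.0
B [565.1 292.   44. ] [478.9 290.1  48. ] 86.3 -178.7
S1 [604.7 104.6  55.5] [550.6 166.5  59.5] 82.3 131.2
[535.  426.4  48. ] [546.8 423.2  48. ] [574.9 135.9  59.5] [604.6  58.4  55.5] [604.8 149.9  55.5] [501.5 105.2   0. ] [579.2 366.3  44. ] [579.4 445.6  44. ]
post [493.7  87.7  57. ]
```

```bash
cat >>h.py <<'E'
def fit(im,cam,pose,r,z,g,n=9,vmax=250):
    gr=cv2.GaussianBlur(cv2.cvtColor(im,cv2.COLOR_RGB2GRAY),(0,0),.8).astype(float)
    gx,gy=cv2.Sobel(gr,6,1,0),cv2.Sobel(gr,6,0,1);t=np.linspace(0,2*np.pi,120,endpoint=False);best=[]
    for dx in np.arange(-n,n+.1,.75):
        for dy in np.arange(-n,n+.1,.75):
            P=np.c_[g[0]+dx+r*np.cos(t),g[1]+dy+r*np.sin(t),0*t+z];q=np.array([proj(cam,x,pose) for x in P])
            nn=q-q.mean(0);nn/=np.linalg.norm(nn,axis=1)[:,None];u,v=q.round().astype(int).T
            ok=(u>=0)&(u<640)&(v>=0)&(v<vmax);
            if ok.sum()<40: continue
            best.append((np.minimum(abs(gx[v[ok],u[ok]]*nn[ok,0]+gy[v[ok],u[ok]]*nn[ok,1]),120).mean(),g[0]+dx,g[1]+dy))
    return [np.round(b,1).tolist() for b in sorted(best)[-3:]]
E
python3 - <<'E'
from h import *
p=(np.array([617.54249768, 252.626082  , 204.18326632]), np.array([-1.79994526e+02, -5.84351843e-03,  1.79861019e+02]))
im=cv2.cvtColor(cv2.imread("pics/w4.png"),cv2.COLOR_BGR2RGB)
for n,r,z,g in(("S1",42,55.5,(604,102)),("A",35.5,44,(579,406)),("B",22.5,44,(565,292)),("post",10,57,(493,87))): print(n,fit(im,"wrist",p,r,z,g))
p3=(np.array([ 569.55256954, -149.68777848,  194.68834128]), np.array([ 1.79984892e+02, -1.73601189e-02, -1.79967824e+02]))
im3=cv2.cvtColor(cv2.imread("pics/w3.png"),cv2.COLOR_BGR2RGB)
for n,r,z,g in(("D",42,44,(554,-222)),("C",29,44,(562,-102))): print(n,fit(im3,"wrist",p3,r,z,g))
E
```

```text
Traceback (most recent call last):
  File "h.py", line 33, in fit
    P=np.c_[g[0]+dx+r*np.cos(t),g[1]+dy+r*np.sin(t),0*t+z];q=np.array([proj(cam,x,pose) for x in P])
                                                                       ~~~~^^^^^^^^^^^^
  File "h.py", line 16, in proj
    p=manip.camera_params(cam)
ValueError: time passes only in moves, steps and waits
```

```bash
cat >>h.py <<'E'
import functools
_cp=functools.lru_cache(None)(manip.camera_params)
class _M: camera_params=staticmethod(_cp);observe=staticmethod(manip.observe);camera=staticmethod(manip.camera)
manip=_M
E
python3 - <<'E'
from h import *
p=(np.array([617.54249768, 252.626082  , 204.18326632]), np.array([-1.79994526e+02, -5.84351843e-03,  1.79861019e+02]))
im=cv2.cvtColor(cv2.imread("pics/w4.png"),cv2.COLOR_BGR2RGB)
for n,r,z,g in(("S1",42,55.5,(604,102)),("A",35.5,44,(579,406)),("B",22.5,44,(565,292)),("post",10,57,(493,87))): print(n,fit(im,"wrist",p,r,z,g))
p3=(np.array([ 569.55256954, -149.68777848,  194.68834128]), np.array([ 1.79984892e+02, -1.73601189e-02, -1.79967824e+02]))
im3=cv2.cvtColor(cv2.imread("pics/w3.png"),cv2.COLOR_BGR2RGB)
for n,r,z,g in(("D",42,44,(554,-222)),("C",29,44,(562,-102))): print(n,fit(im3,"wrist",p3,r,z,g))
E
```

```text
S1 [[94.1, 604.0, 97.5], [94.3, 604.8, 98.2], [95.9, 604.8, 99.0]]
A [[95.1, 580.5, 410.5], [99.6, 579.8, 409.8], [104.1, 579.8, 410.5]]
B [[61.9, 565.8, 292.0], [62.6, 565.8, 292.8], [62.8, 565.8, 291.2]]
post [[101.4, 493.0, 86.2], [105.0, 493.8, 85.5], [111.4, 493.0, 85.5]]
D [[90.0, 555.5, -221.2], [91.2, 554.8, -221.2], [92.7, 554.8, -222.0]]
C [[62.3, 562.0, -103.5], [62.5, 562.0, -104.2], [63.7, 561.2, -103.5]]
```

```bash
cat >>h.py <<'E'
def fita(im,cam,pose,c,z,g,vmax=250):
    """handle angle: dark bar; mean brightness contrast inside vs outside"""
    gr=cv2.GaussianBlur(cv2.cvtColor(im,cv2.COLOR_RGB2GRAY),(0,0),.8).astype(float);o=[]
    def val(a,r,s):
        d=np.array([np.cos(a),np.sin(a)]);nrm=np.array([-d[1],d[0]]);v=[]
        for x in r:
            q=proj(cam,np.r_[c+d*x+nrm*s,z],pose).round().astype(int)
            if 0<=q[0]<640 and 0<=q[1]<vmax: v.append(gr[q[1],q[0]])
        return np.mean(v) if v else 1e3
    for a in np.arange(g-15,g+15.1,.5):
        r=np.arange(54,86,2);A=np.radians(a);o.append((np.mean([val(A,r,s) for s in(-3.5,-2,0,2,3.5)])-.5*(min(val(A,r,8),160)+min(val(A,r,-8),160)),a))
    return [np.round(b,1).tolist() for b in sorted(o)[:3]]
E
python3 - <<'E'
from h import *
p=(np.array([617.54249768, 252.626082  , 204.18326632]), np.array([-1.79994526e+02, -5.84351843e-03,  1.79861019e+02]))
im=cv2.cvtColor(cv2.imread("pics/w4.png"),cv2.COLOR_BGR2RGB)
print(fita(im,"wrist",p,np.array([579.8,410.3]),48,162));print(fita(im,"wrist",p,np.array([565.8,292]),48,180));print(fita(im,"wrist",p,np.array([604.8,99]),59.5,131))
p3=(np.array([ 569.55256954, -149.68777848,  194.68834128]), np.array([ 1.79984892e+02, -1.73601189e-02, -1.79967824e+02]))
im3=cv2.cvtColor(cv2.imread("pics/w3.png"),cv2.COLOR_BGR2RGB)
print(fita(im3,"wrist",p3,np.array([561.7,-103.7]),48,184))
a=np.radians(164);print(move([579.8+68*np.cos(a),410.3+68*np.sin(a),22],164))
E
```

```text
[[-125.1, 161.5], [-125.0, 162.0], [-124.5, 162.5]]
[[-116.6, 181.0], [-113.7, 181.5], [-110.6, 180.5]]
[[-108.7, 129.0], [-106.7, 129.5], [-101.8, 128.5]]
[[-90.2, 184.0], [-89.8, 184.5], [-87.6, 183.5]]
(array([103.5, 176.2, 182.2]), array([-1.000e-04, -1.000e-04,  2.772e-01]))
```

play_rows(
  commands=[
    [[35, 60, 0], [0, 0, 0.15], 32],
    [[75, 120, 10], [0, 0, 0.312], 32],
    [[102.8, 178.5, 50], [0, 0, 0.312], 32],
    [[102.8, 178.5, 110], [0, 0, 0.312], 32],
    [[102.8, 178.5, 160], [0, 0, 0.312], 32],
    [[102.8, 178.5, 183], [0, 0, 0.312], 32],
    [[102.8, 178.5, 183], [0, 0, 0.312], 0],
    [[102.8, 178.5, 183], [0, 0, 0.312], 0],
  ],
)

```text
time: 12.4
eef_pos: [515.5, 431.5, 22.6]
tcp_rot: [179.9, 0.1, 162.1]
ft_force: [-0.4, -0.7, 0.3]
opening: 17.4
finger_force: 0.0
```

play_rows(
  commands=[
    [[0, 0, 0], [0, 0, 0], 0],
    [[0, 0, 0], [0, 0, 0], 0],
    [[0, 0, 0], [0, 0, 0], 0],
  ],
)

```text
time: 12.78
eef_pos: [515.3, 431.5, 22.8]
tcp_rot: [179.9, 0.1, 162.1]
ft_force: [-1.4, 0.1, 8.1]
opening: 9.7
finger_force: 50.0
```

```bash
python3 - <<'E'
from h import *
s=manip.observe();R0=R.from_euler("xyz",s["tcp_rot"],degrees=True)
print(R0.inv().apply(np.array([579.8,410.3,0])-s["eef_pos"]).round(1),s["eef_pos"],s["tcp_rot"])
a=np.radians(167.5);print(move([604.6+68*np.cos(a),99+68*np.sin(a),110],167.5))
E
```

```text
[-67.8  -0.5  22.9] [515.33880279 431.53695651  22.7997323 ] [1.79889831e+02 8.82082731e-02 1.62123799e+02]
(array([-119.5, -295.3,  -87.6]), array([ 0.0018,  0.0016, -0.0938]))
```

play_rows(
  commands=[
    [[0, 0, -40], [0, 0, 0], 0],
    [[0, 0, -88], [0, 0, 0], 0],
    [[-20, -50, -88], [0, 0, -0.02], 0],
    [[-44, -105, -88], [0, 0, -0.04], 0],
    [[-68, -160, -88], [0, 0, -0.06], 0],
    [[-90, -215, -88], [0, 0, -0.09], 0],
    [[-110, -265, -88], [0, 0, -0.094], 0],
    [[-119.5, -295.3, -88], [0, 0, -0.094], 0],
  ],
)

```text
time: 13.78
eef_pos: [537.9, 111.0, 109.7]
tcp_rot: [-180.0, 0.0, 167.4]
ft_force: [-0.3, 1.0, -1.5]
opening: 9.7
finger_force: 50.0
```

play_rows(
  commands=[
    [[0, 0, 0], [0, 0, 0], 0],
    [[0, 0, 0], [0, 0, 0], 0],
  ],
)

```text
time: 14.02
eef_pos: [537.9, 113.9, 109.5]
tcp_rot: [180.0, 0.0, 167.5]
ft_force: [-0.2, -0.1, -1.5]
opening: 9.6
finger_force: 50.0
```

```bash
python3 - <<'E'
from h import *
s=manip.observe();R0=R.from_euler("xyz",s["tcp_rot"],degrees=True)
print(s["eef_pos"],s["tcp_rot"],"centre",(R0.apply([-67.8,-.5,22.9])+s["eef_pos"]).round(1))
E
```

```text
[537.91027309 113.87932741 109.49481824] [1.79990393e+02 1.69827136e-02 1.67508633e+02] centre [604.   98.7  86.6]
```

Well centred. Lower from z 109.5 to about 38.5.

play_rows(
  commands=[
    [[-0.5, 0.2, 35], [0, 0, 0], 0],
    [[-0.5, 0.2, 55], [0, 0, 0], 0],
    [[-0.5, 0.2, 65], [0, 0, 0], 0],
    [[-0.5, 0.2, 71], [0, 0, 0], 0],
    [[-0.5, 0.2, 71.5], [0, 0, 0], 0],
    [[-0.5, 0.2, 71.5], [0, 0, 0], 0],
  ],
)

```text
time: 14.78
eef_pos: [538.8, 113.8, 38.3]
tcp_rot: [180.0, 0.1, 167.5]
ft_force: [1.0, 1.5, 1.2]
opening: 9.3
finger_force: 50.0
```

play_rows(
  commands=[
    [[0, 0, 0.7], [0, 0, 0], 0],
    [[0, 0, 0.7], [0, 0, 0], 0],
    [[0, 0, 0.7], [0, 0, 0], 26],
    [[0, 0, 0.7], [0, 0, 0], 26],
    [[0, 0, 0.7], [0, 0, 0], 26],
    [[0, 0, -40], [0, 0, 0], 26],
    [[0, 0, -100], [0, 0, 0], 26],
    [[0, 0, -140], [0, 0, 0], 26],
  ],
)

```text
time: 15.78
eef_pos: [538.6, 113.5, 180.1]
tcp_rot: [180.0, 0.1, 167.5]
ft_force: [-0.4, 0.4, -0.3]
opening: 25.4
finger_force: 0.0
```

```bash
python3 - <<'E'
from h import *
s=manip.observe();print(s["eef_pos"],s["ft_force"].round(1));print(move([615,0,195],180))
E
```

```text
[538.62072749 113.46075906 180.10331456] [-0.4  0.4 -0.3]
(array([-99.1, -94.3, -14.8]), array([ 2.000e-04,  1.600e-03, -2.179e-01]))
```

play_rows(
  commands=[
    [[-99, -94, -15], [0, 0, -0.218], 26],
    [[-99, -94, -15], [0, 0, -0.218], 26],
    [[-99, -94, -15], [0, 0, -0.218], 26],
    [[-99, -94, -15], [0, 0, -0.218], 26],
    [[-99, -94, -15], [0, 0, -0.218], 26],
  ],
)

```text
time: 16.4
eef_pos: [614.0, 1.4, 192.4]
tcp_rot: [180.0, -0.1, -180.0]
ft_force: [-0.2, 0.8, 0.5]
opening: 25.6
finger_force: 0.0
```

```bash
python3 - <<'E'
from h import *
p,im=snap("wrist","w5.png");print(p)
for n,r,z,g in(("S1",42,55.5,(604.5,99)),("S2",35.5,59.5,(604.5,99)),("C",29,44,(562,-104)),("post",10,57,(493,86)),("pin",6,60,(486,32))): print(n,fit(im,"wrist",p,r,z,g,6 if n!="C" else 9)[-2:])
print(fita(im,"wrist",p,np.array([561.7,-103.7]),48,184)[:2],fita(im,"wrist",p,np.array([604.5,99]),63.5,167)[:2],fita(im,"wrist",p,np.array([604.5,99]),59.5,129)[:2])
a=cv2.imread("pics/w5.png")[0:270,110:540];cv2.imwrite("pics/w5c.png",cv2.resize(a,None,fx=1.86,fy=1.86))
E
```

```text
(array([613.95439434,   1.41882537, 192.44316927]), array([ 1.79987504e+02, -5.87182081e-02, -1.79955678e+02]))
S1 [[75.2, 606.0, 93.0], [75.4, 606.8, 93.0]]
S2 [[81.0, 603.8, 101.2], [82.0, 603.0, 100.5]]
C [[91.6, 561.2, -98.8], [92.4, 562.0, -98.8]]
post [[98.1, 494.5, 83.0], [98.4, 494.5, 83.8]]
pin [[89.6, 487.5, 30.5], [91.9, 487.5, 29.8]]
[[-120.1, 181.5], [-118.8, 181.0]] [[-121.5, 168.5], [-119.9, 168.0]] [[-116.0, 130.5], [-115.7, 131.0]]
```

View pics/w5c.png

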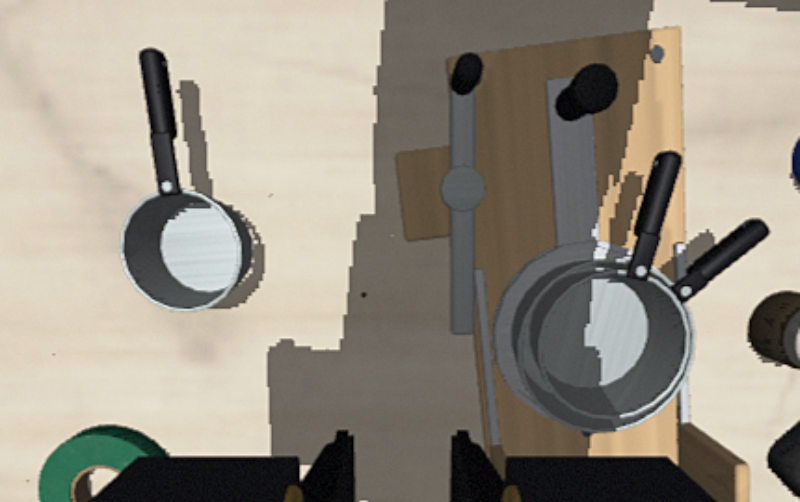

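Scoop 2 is nested in scoop 1 with a clean fan gap. Scoop 3's rim is at (182,250) with its bar end at (152,52), and its pose looks slightly changed. I'll recompute it.

```bash
python3 - <<'E'
from h import *
p=(np.array([613.95439434,   1.41882537, 192.44316927]), np.array([ 1.79987504e+02, -5.87182081e-02, -1.79955678e+02]))
k=1.86
W=lambda u,v,z:atz(ray("wrist",(110+u/k-.25,v/k-.25),p),z).round(1)
print("C",W(182,249.5,44),W(121,250,44),W(243,250,44),"end",W(152,50,48),"bar in",W(164,135,48), "rivet",W(167,187,48))
print("S2 rim",W(528,340,59.5),W(692,340,59.5),"top/bot",W(610,260,59.5),W(610,423,59.5))
print("S1 rim",W(508,340,55.5),W(693,340,55.5),W(600,432,55.5))
im=cv2.cvtColor(cv2.imread("pics/w5.png"),cv2.COLOR_BGR2RGB)
print(fita(im,"wrist",p,np.array([562,-102.]),48,184)[:2])
print(move([614,-40,192],180))
E
```

```text
C [ 562.4 -101.    44. ] [ 562.7 -129.5   44. ] [562.6 -72.5  44. ] end [ 477.7 -105.9   48. ] bar in [ 512.3 -103.7   48. ] rivet [ 534.5 -104.3   48. ]
S2 rim [602.5  59.9  59.5] [602.5 135.4  59.5] top/bot [566.2  94.9  59.5] [642.4 100.6  59.5]
S1 rim [603.2  51.3  55.5] [603.2 137.6  55.5] [648.3  97.5  55.5]
[[-120.9, 183.0], [-120.3, 182.5]]
(array([  0.1, -41.6,   0.6]), array([ 0.0001, -0.0007,  0.0013]))
```

play_rows(
  commands=[
    [[40, -40, 10], [0, 0, -0.07], 32],
    [[80, -75, 20], [0, 0, -0.07], 32],
    [[119.8, -108, 50], [0, 0, -0.07], 32],
    [[119.8, -108, 100], [0, 0, -0.07], 32],
    [[119.8, -108, 145], [0, 0, -0.07], 32],
    [[119.8, -108, 170], [0, 0, -0.07], 32],
    [[119.8, -108, 170.5], [0, 0, -0.07], 32],
    [[119.8, -108, 170.5], [0, 0, -0.07], 0],
  ],
)

```text
time: 17.45
eef_pos: [495.4, -107.3, 23.2]
tcp_rot: [-180.0, 0.1, -175.9]
ft_force: [-0.6, 1.4, 0.5]
opening: 26.5
finger_force: 0.0
```

play_rows(
  commands=[
    [[0, 0, 0], [0, 0, 0], 0],
    [[0, 0, 0], [0, 0, 0], 0],
    [[0, 0, 0], [0, 0, 0], 0],
    [[0, 0, 0], [0, 0, 0], 0],
  ],
)

```text
time: 17.95
eef_pos: [495.2, -107.8, 22.9]
tcp_rot: [-180.0, 0.0, -176.0]
ft_force: [-1.9, -0.8, 7.4]
opening: 9.7
finger_force: 50.0
```

```bash
python3 - <<'E'
from h import *
s=manip.observe();R0=R.from_euler("xyz",s["tcp_rot"],degrees=True)
print(R0.inv().apply(np.array([562,-102,0])-s["eef_pos"]).round(1),s["eef_pos"],s["tcp_rot"],s["opening"])
a=np.radians(206);print(move([604.3+68*np.cos(a),98.3+68*np.sin(a),120],206))
E
```

```text
[-67.1   1.1  23. ] [ 495.15686724 -107.80767901   22.91405225] [-1.79975434e+02  4.92868623e-02 -1.75985270e+02] 9.683617141011908
(array([-60.3, 172.5, -97.1]), array([-0.0006,  0.0008, -0.3837]))
```

play_rows(
  commands=[
    [[0, 0, -40], [0, 0, 0], 0],
    [[0, 0, -97], [0, 0, 0], 0],
    [[-20, 50, -97], [0, 0, -0.12], 0],
    [[-40, 100, -97], [0, 0, -0.25], 0],
    [[-52, 140, -97], [0, 0, -0.384], 0],
    [[-60, 173, -97], [0, 0, -0.384], 0],
    [[-60, 173, -97], [0, 0, -0.384], 0],
    [[-60, 173, -97], [0, 0, -0.384], 0],
  ],
)

```text
time: 18.95
eef_pos: [542.5, 68.7, 119.2]
tcp_rot: [-180.0, -0.0, -154.0]
ft_force: [-0.5, -0.0, -0.5]
opening: 9.5
finger_force: 50.0
```

```bash
python3 - <<'E'
from h import *
s=manip.observe();R0=R.from_euler("xyz",s["tcp_rot"],degrees=True)
c=R0.apply([-67.3,.5,23])+s["eef_pos"]
print(s["eef_pos"],s["tcp_rot"],"centre",c.round(1),"tool shift",R0.inv().apply(np.array([604.3,98.3,c[2]])-c).round(1))
E
```

```text
[542.46223347  68.70656784 119.20503356] [-1.79995699e+02 -2.21433436e-02 -1.53965643e+02] centre [602.7  98.7  96.2] tool shift [-1.3 -1.  -0. ]
```

play_rows(
  commands=[
    [[-1.3, -1, 35], [0, 0, 0], 0],
    [[-1.3, -1, 55], [0, 0, 0], 0],
    [[-1.3, -1, 68], [0, 0, 0], 0],
    [[-1.3, -1, 75], [0, 0, 0], 0],
    [[-1.3, -1, 77], [0, 0, 0], 0],
    [[-1.3, -1, 77], [0, 0, 0], 0],
    [[-1.3, -1, 77], [0, 0, 0], 0],
  ],
)

```text
time: 19.82
eef_pos: [544.6, 68.7, 42.8]
tcp_rot: [-180.0, 0.1, -154.0]
ft_force: [-0.9, -0.5, 2.6]
opening: 9.6
finger_force: 50.0
```

play_rows(
  commands=[
    [[0, 0, 0.8], [0, 0, 0], 0],
    [[0, 0, 0.8], [0, 0, 0], 0],
    [[0, 0, 0.8], [0, 0, 0], 26],
    [[0, 0, 0.8], [0, 0, 0], 26],
    [[0, 0, 0.8], [0, 0, 0], 26],
    [[0, 0, -40], [0, 0, 0], 26],
    [[0, 0, -100], [0, 0, 0], 26],
    [[0, 0, -140], [0, 0, 0], 26],
  ],
)

```text
time: 20.82
eef_pos: [544.6, 68.8, 184.6]
tcp_rot: [-180.0, 0.1, -154.0]
ft_force: [-0.0, 0.7, 0.0]
opening: 26.2
finger_force: 0.0
```

```bash
python3 - <<'E'
from h import *
s=manip.observe();print(s["eef_pos"],s["ft_force"].round(1));print(move([620,205,190],180))
E
```

```text
[544.5533645   68.79590107 184.62708896] [-0.   0.7  0. ]
(array([-127.6,   89.3,   -5.2]), array([-4.000e-04,  1.700e-03,  4.543e-01]))
```

play_rows(
  commands=[
    [[-127.6, 89.3, -5], [0, 0, 0.454], 26],
    [[-127.6, 89.3, -5], [0, 0, 0.454], 26],
    [[-127.6, 89.3, -5], [0, 0, 0.454], 26],
    [[-127.6, 89.3, -5], [0, 0, 0.454], 26],
    [[-127.6, 89.3, -5], [0, 0, 0.454], 26],
    [[-127.6, 89.3, -5], [0, 0, 0.454], 26],
  ],
)

```text
time: 21.58
eef_pos: [619.5, 203.9, 187.4]
tcp_rot: [-180.0, -0.0, 180.0]
ft_force: [-0.6, -0.0, 0.4]
opening: 25.9
finger_force: 0.0
```

```bash
python3 - <<'E'
from h import *
p,im=snap("wrist","w6.png");print(p)
for n,r,z,g in(("S3",29,63.5,(604.5,99)),("B",22.5,44,(565.5,292))): print(n,fit(im,"wrist",p,r,z,g,7)[-2:])
print(fita(im,"wrist",p,np.array([565.5,292.]),48,181)[:2])
a=cv2.imread("pics/w6.png")[0:270,110:540];cv2.imwrite("pics/w6c.png",cv2.resize(a,None,fx=1.86,fy=1.86))
E
```

```text
(array([619.51009085, 203.94284054, 187.38226358]), array([-1.79986489e+02, -8.06190766e-03,  1.79993504e+02]))
S3 [[112.6, 605.8, 100.2], [112.7, 606.5, 100.2]]
B [[100.4, 565.2, 288.8], [100.7, 563.8, 289.5]]
[[-111.6, 182.5], [-111.2, 182.0]]
```

View pics/w6c.png

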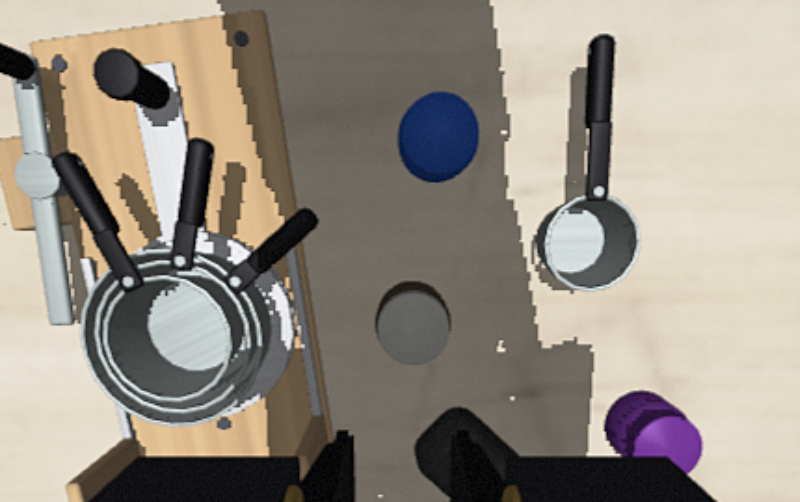

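Three scoops are nested and fanned cleanly. The jar is upright at (413,323). Next is scoop 4 with a flipped grasp (yaw 0), so it can be placed at 244°.

```bash
python3 - <<'E'
from h import *
p=(np.array([619.51009085, 203.94284054, 187.38226358]), np.array([-1.79986489e+02, -8.06190766e-03,  1.79993504e+02]));k=1.86
W=lambda u,v,z:atz(ray("wrist",(110+u/k-.25,v/k-.25),p),z).round(1)
print(W(601,40,48),W(598.5,120,48),W(591,243,44))
p=(np.array([617.54249768, 252.626082  , 204.18326632]), np.array([-1.79994526e+02, -5.84351843e-03,  1.79861019e+02]));k=1.8605
print(W(484,54,48),W(484,135,48))
E
```

```text
[480.6 288.7  48. ] [512.4 289.8  48. ] [564.9 291.3  44. ]
[480.5 290.2  48. ] [514.8 291.1  48. ]
```

play_rows(
  commands=[
    [[40, 30, 0], [0, 0, 0.18], 32],
    [[80, 60, 0], [0, 0, 0.36], 32],
    [[122, 88, 0], [0, 0, 0.54], 32],
    [[122, 88, 0], [0, 0, 0.72], 32],
    [[122, 88, 0], [0, 0, 0.9], 32],
    [[122, 88, 0], [0, 0, 1.08], 32],
    [[122, 88, 0], [0, 0, 1.26], 32],
    [[122, 88, 0], [0, 0, 1.44], 32],
  ],
)

```text
time: 22.62
eef_pos: [497.8, 292.3, 187.5]
tcp_rot: [180.0, 0.0, 97.1]
ft_force: [0.0, -0.3, 0.0]
opening: 32.1
finger_force: 0.0
```

```bash
python3 - <<'E'
from h import *
s=manip.observe();print(s["joint_pos"].round(1));print(move([498,292,70],0))
E
```

```text
[23.9 25.9 98.  -0.  56.1 16.7]
(array([-3.000e-01,  1.000e-01,  1.175e+02]), array([ 2.0000e-04, -2.0000e-04,  1.6953e+00]))
```

play_rows(
  commands=[
    [[-1.8, -0.2, 0], [0, 0, 0.18], 32],
    [[-1.8, -0.2, 0], [0, 0, 0.36], 32],
    [[-1.8, -0.2, 0], [0, 0, 0.54], 32],
    [[-1.8, -0.2, 0], [0, 0, 0.72], 32],
    [[-1.8, -0.2, 0], [0, 0, 0.9], 32],
    [[-1.8, -0.2, 0], [0, 0, 1.08], 32],
    [[-1.8, -0.2, 0], [0, 0, 1.26], 32],
    [[-1.8, -0.2, 20], [0, 0, 1.44], 32],
  ],
)

```text
time: 23.62
eef_pos: [498.5, 290.7, 168.4]
tcp_rot: [-180.0, -0.2, 14.6]
ft_force: [0.6, -0.0, 0.1]
opening: 32.0
finger_force: 0.0
```

```bash
python3 - <<'E'
from h import *
s=manip.observe();print(s["joint_pos"].round(1));print(move([497.7,290.5,22],1.3))
E
```

```text
[23.7 27.1 99.3 -0.  53.4 99.1]
(array([-1.200e+00,  1.000e-01,  1.464e+02]), array([-0.0007, -0.0029,  0.2327]))
```

play_rows(
  commands=[
    [[-1, 0, 20], [0, 0, 0.15], 32],
    [[-1, 0, 60], [0, 0, 0.232], 32],
    [[-1, 0, 105], [0, 0, 0.232], 32],
    [[-1, 0, 135], [0, 0, 0.232], 32],
    [[-1, 0, 146], [0, 0, 0.232], 32],
    [[-1, 0, 146], [0, 0, 0.232], 32],
    [[-1, 0, 146], [0, 0, 0.232], 0],
    [[-1, 0, 146], [0, 0, 0.232], 0],
  ],
)

```text
time: 24.62
eef_pos: [497.3, 291.1, 22.4]
tcp_rot: [-180.0, -0.1, 1.7]
ft_force: [0.4, 0.0, 0.4]
opening: 17.4
finger_force: 0.0
```

play_rows(
  commands=[
    [[0, 0, 0], [0, 0, 0], 0],
    [[0, 0, 0], [0, 0, 0], 0],
    [[0, 0, 0], [0, 0, 0], 0],
  ],
)

```text
time: 25.0
eef_pos: [496.9, 291.0, 21.7]
tcp_rot: [-180.0, -0.0, 1.7]
ft_force: [-1.6, 0.3, 6.9]
opening: 10.0
finger_force: 50.0
```

```bash
python3 - <<'E'
from h import *
s=manip.observe();R0=R.from_euler("xyz",s["tcp_rot"],degrees=True)
print(R0.inv().apply(np.array([565.3,291.7,0])-s["eef_pos"]).round(1),s["eef_pos"],s["tcp_rot"],s["opening"])
a=np.radians(244);print(move([605+67.7*np.cos(a),99+67.7*np.sin(a),130],64))
E
```

```text
[68.3  1.4 21.7] [496.9422816  291.04039002  21.69310748] [-1.79989037e+02 -3.21669161e-02  1.71370967e+00] 9.982603196364689
(array([  70.8,  255.1, -108.3]), array([ 1.0000e-04, -6.0000e-04, -1.0871e+00]))
```

play_rows(
  commands=[
    [[0, 0, -50], [0, 0, 0], 0],
    [[0, 0, -108], [0, 0, 0], 0],
    [[10, 40, -108], [0, 0, -0.18], 0],
    [[22, 85, -108], [0, 0, -0.36], 0],
    [[35, 130, -108], [0, 0, -0.54], 0],
    [[48, 175, -108], [0, 0, -0.72], 0],
    [[60, 220, -108], [0, 0, -0.9], 0],
    [[70.8, 255, -108], [0, 0, -1.087], 0],
  ],
)

```text
time: 26.0
eef_pos: [575.4, 36.3, 129.1]
tcp_rot: [-180.0, 0.0, 64.3]
ft_force: [-0.4, 0.4, -0.1]
opening: 9.6
finger_force: 50.0
```

play_rows(
  commands=[
    [[0, 0, 0], [0, 0, 0], 0],
    [[0, 0, 0], [0, 0, 0], 0],
  ],
)

```text
time: 26.25
eef_pos: [574.8, 38.5, 129.1]
tcp_rot: [-180.0, 0.0, 63.8]
ft_force: [0.4, -0.2, -0.4]
opening: 9.5
finger_force: 50.0
```

```bash
python3 - <<'E'
from h import *
s=manip.observe();R0=R.from_euler("xyz",s["tcp_rot"],degrees=True)
c=R0.apply([68.2,.7,22])+s["eef_pos"]
print(s["eef_pos"],s["tcp_rot"],"centre",c.round(1),"tool shift",R0.inv().apply(np.array([605,99,c[2]])-c).round(1),s["joint_pos"].round())
E
```

```text
[574.81678874  38.47978114 129.05607578] [-1.79963530e+02  1.33724969e-02  6.38187583e+01] centre [605.5  99.4 107. ] tool shift [-0.6 -0.3  0. ] [ -3.  30. 101.   0.  49.  23.]
```

play_rows(
  commands=[
    [[-0.6, 0, 40], [0, 0, 0], 0],
    [[-0.6, 0, 60], [0, 0, 0], 0],
    [[-0.6, 0, 73], [0, 0, 0], 0],
    [[-0.6, 0, 81], [0, 0, 0], 0],
    [[-0.6, 0, 83.5], [0, 0, 0], 0],
    [[-0.6, 0, 83.5], [0, 0, 0], 0],
    [[-0.6, 0, 83.5], [0, 0, 0], 0],
  ],
)

```text
time: 27.12
eef_pos: [575.2, 37.6, 46.3]
tcp_rot: [180.0, -0.0, 64.0]
ft_force: [-0.1, -0.9, 0.3]
opening: 9.8
finger_force: 50.0
```

play_rows(
  commands=[
    [[0, 0, 1.3], [0, 0, 0], 0],
    [[0, 0, 1.3], [0, 0, 0], 0],
    [[0, 0, 1.3], [0, 0, 0], 26],
    [[0, 0, 1.3], [0, 0, 0], 26],
    [[0, 0, 1.3], [0, 0, 0], 26],
    [[0, 0, -40], [0, 0, 0], 26],
    [[0, 0, -100], [0, 0, 0], 26],
    [[0, 0, -140], [0, 0, 0], 26],
  ],
)

```text
time: 28.12
eef_pos: [575.2, 37.6, 188.2]
tcp_rot: [179.9, -0.0, 64.0]
ft_force: [0.9, -0.1, 0.7]
opening: 25.9
finger_force: 0.0
```

```bash
python3 - <<'E'
from h import *
print(move([450,80,190],0))
E
```

```text
(array([ -16.8, -131.1,   -2. ]), array([ 0.0012, -0.0015,  1.1168]))
```

play_rows(
  commands=[
    [[-17, -131, -2], [0, 0, 1.117], 0],
    [[-17, -131, -2], [0, 0, 1.117], 0],
    [[-17, -131, -2], [0, 0, 1.117], 0],
    [[-17, -131, -2], [0, 0, 1.117], 0],
    [[-17, -131, -2], [0, 0, 1.117], 0],
    [[-17, -131, -2], [0, 0, 1.117], 0],
    [[-17, -131, -2], [0, 0, 1.117], 0],
    [[-17, -131, -2], [0, 0, 1.117], 0],
  ],
)

```text
time: 29.12
eef_pos: [449.8, 79.7, 187.7]
tcp_rot: [180.0, -0.0, 0.2]
ft_force: [-0.4, -0.3, -0.5]
opening: 0.3
finger_force: 0.0
```

```bash
python3 - <<'E'
from h import *
p,im=snap("wrist","w7.png");print(p)
for n,r,z,g in(("S4",22.5,67.5,(604.5,99)),("S3",29,63.5,(604.5,99)),("S2",35.5,59.5,(604.5,99)),("S1",42,55.5,(604.5,99)),("post",10,57,(493,85)),("pin",6,60,(487,31))): print(n,fit(im,"wrist",p,r,z,g,6)[-2:])
for z,g in((55.5,129),(59.5,168),(63.5,206),(67.5,244)):print(fita(im,"wrist",p,np.array([604.5,99.]),z+4,g)[:2])
a=cv2.imread("pics/w7.png")[0:270,160:490];cv2.imwrite("pics/w7c.png",cv2.resize(a,None,fx=2.2,fy=2.2))
E
```

```text
(array([449.7614661 ,  79.7367146 , 187.74171464]), array([ 1.79994677e+02, -1.98970253e-03,  2.17526773e-01]))
S4 [[106.6, 605.2, 97.5], [108.9, 606.0, 99.0]]
S3 [[100.8, 601.5, 104.2], [102.0, 606.0, 104.2]]
S2 [[89.9, 609.8, 101.2], [94.3, 609.0, 98.2]]
S1 [[83.4, 610.5, 96.8], [87.7, 610.5, 96.0]]
post [[117.0, 495.2, 84.2], [118.5, 495.2, 85.0]]
pin [[93.1, 487.0, 31.0], [94.1, 487.0, 31.8]]
[[-99.9, 131.5], [-99.7, 130.0]]
[[-85.5, 167.5], [-85.1, 167.0]]
[[-94.7, 205.5], [-93.9, 206.0]]
[[-102.5, 242.5], [-101.8, 244.0]]
```

View pics/w7c.png

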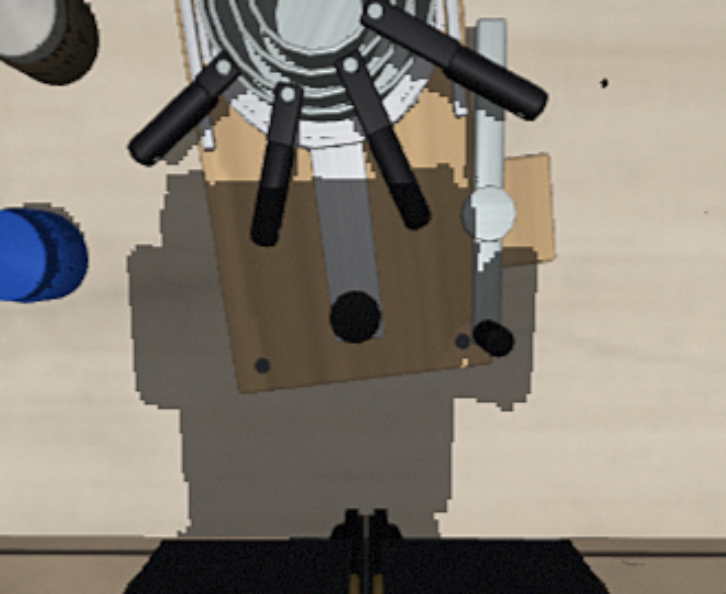

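The nest is complete, with handles at about 131, 167, 205 and 243° around the post direction of 187°. The post top is at crop (355,317) and the pin at (493,338). Now push the tray home.

play_rows(
  commands=[
    [[-5, 0, 60], [0, 0, -0.115], 0],
    [[-5, 0, 110], [0, 0, -0.115], 0],
    [[-5, 0, 150], [0, 0, -0.115], 0],
    [[-5, 0, 163], [0, 0, -0.115], 0],
    [[-5, 0, 163], [0, 0, -0.115], 0],
  ],
)

```text
time: 29.8
eef_pos: [444.8, 79.7, 24.7]
tcp_rot: [-180.0, 0.1, 6.6]
ft_force: [-0.4, 0.8, 0.0]
opening: 0.6
finger_force: 0.0
```

play_rows(
  commands=[
    [[10, 0, 0], [0, 0, 0], 0],
    [[20, 0, 0], [0, 0, 0], 0],
    [[27, 0, 0], [0, 0, 0], 0],
    [[33, 0, 0], [0, 0, 0], 0],
    [[39, 0, 0], [0, 0, 0], 0],
    [[45, 0, 0], [0, 0, 0], 0],
    [[51, 0, 0], [0, 0, 0], 0],
    [[57, 0, 0], [0, 0, 0], 0],
  ],
)

```text
time: 30.8
eef_pos: [501.7, 86.3, 24.7]
tcp_rot: [180.0, 0.0, 6.6]
ft_force: [-3.7, 0.3, 1.7]
opening: -0.1
finger_force: 1.1
```

play_rows(
  commands=[
    [[5, 0, 0], [0, 0, 0], 0],
    [[10, 0, 0], [0, 0, 0], 0],
    [[15, 0, 0], [0, 0, 0], 0],
    [[19, 0, 0], [0, 0, 0], 0],
    [[23, 0, 0], [0, 0, 0], 0],
    [[26, 0, 0], [0, 0, 0], 0],
    [[28, 0, 0], [0, 0, 0], 0],
    [[30, 0, 0], [0, 0, 0], 0],
  ],
)

```text
time: 31.8
eef_pos: [528.2, 89.5, 24.4]
tcp_rot: [-180.0, 0.4, 6.6]
ft_force: [-20.1, -3.4, 11.9]
opening: 0.3
finger_force: 9.6
```

play_rows(
  commands=[
    [[1, 0, 0], [0, 0, 0], 0],
    [[2, 0, 0], [0, 0, 0], 0],
    [[3, 0, 0], [0, 0, 0], 0],
    [[4, 0, 0], [0, 0, 0], 0],
    [[4, 0, 0], [0, 0, 0], 0],
  ],
)

```text
time: 32.42
eef_pos: [528.2, 89.6, 24.3]
tcp_rot: [-180.0, 0.9, 6.6]
ft_force: [-31.7, -6.8, 20.0]
opening: 0.6
finger_force: 15.9
```

play_rows(
  commands=[
    [[-15, 0, 0], [0, 0, 0], 0],
    [[-40, 0, 0], [0, 0, 0], 0],
    [[-60, 0, -60], [0, 0, 0], 0],
    [[-70, 0, -120], [0, 0, 0], 0],
    [[-80, 0, -165], [0, 0, 0], 0],
    [[-80, 0, -165], [0, 0, 0], 0],
    [[-80, 0, -165], [0, 0, 0], 0],
  ],
)

```text
time: 33.3
eef_pos: [455.8, 81.0, 189.3]
tcp_rot: [180.0, -0.0, 6.6]
ft_force: [-0.7, 0.8, -0.4]
opening: 0.6
finger_force: 0.0
```

```bash
python3 - <<'E'
from h import *
p,im=snap("wrist","w8.png");print(p)
for n,r,z,g in(("post",10,57,(552,92)),("pin",6,60,(487,31))): print(n,fit(im,"wrist",p,r,z,g,8)[-2:])
a=cv2.imread("pics/w8.png")[0:270,160:490];cv2.imwrite("pics/w8c.png",cv2.resize(a,None,fx=2.2,fy=2.2))
snap("side","sd8.png");a=cv2.imread("pics/sd8.png")[150:250,240:380];cv2.imwrite("pics/sd8c.png",cv2.resize(a,None,fx=5,fy=5))
a=np.hstack([cv2.resize(cv2.imread("pics/w8c.png"),(400,327)),cv2.resize(cv2.imread("pics/sd8c.png")[:,:],(400,286))[:286].copy() if 0 else cv2.copyMakeBorder(cv2.resize(cv2.imread("pics/sd8c.png"),(400,286)),0,41,0,0,0)]);cv2.imwrite("pics/m8.png",a)
E
```

```text
(array([455.78066657,  80.95925968, 189.31599311]), array([ 1.79991180e+02, -3.16434034e-02,  6.57190542e+00]))
post [[119.6, 550.0, 91.5], [119.9, 549.2, 91.5]]
pin [[91.7, 487.2, 31.2], [93.7, 486.5, 30.5]]
```

View pics/m8.png

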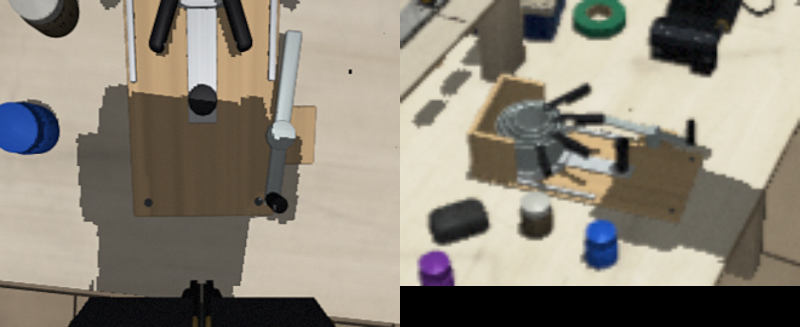

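```bash
python3 - <<'E'
from h import *
p=(np.array([455.78066657,  80.95925968, 189.31599311]), np.array([ 1.79991180e+02, -3.16434034e-02,  6.57190542e+00]))
im=cv2.cvtColor(cv2.imread("pics/w8.png"),cv2.COLOR_BGR2RGB)
f=np.array([np.cos(np.radians(6.9)),np.sin(np.radians(6.9))]);g=np.array([-f[1],f[0]])
post=np.array([549.6,91.5])
for z in(30,34,38):
    q=atz(ray("wrist",(391.9,108),p),z)[:2];d=post-q;print(z,q.round(1),(d@f).round(1),(d@g).round(1))
    for r in(9,11,13): b=fit(im,"wrist",p,r,z,q,5)[-1];d=post-b[1:];print(r,b,(d@f).round(1),(d@g).round(1))
E
```

```text
30 [536.8  32.1] 19.9 57.4
9 [71.0, 538.5, 31.6] 18.2 58.1
11 [58.4, 541.5, 30.1] 15.4 60.0
13 [46.1, 541.5, 27.9] 15.7 62.2
34 [536.6  32.8] 20.0 56.7
9 [68.5, 538.3, 31.5] 18.4 58.2
11 [56.6, 533.8, 33.8] 22.6 55.4
13 [44.4, 541.3, 28.5] 15.8 61.5
38 [536.4  33.5] 20.0 56.0
9 [67.9, 540.4, 32.2] 16.3 57.8
11 [54.6, 541.2, 31.5] 15.5 58.6
13 [45.1, 541.2, 29.2] 15.8 60.8
```

```bash
python3 - <<'E'
from h import *
f=np.array([np.cos(np.radians(6.9)),np.sin(np.radians(6.9))])
p7=(np.array([449.7614661 ,  79.7367146 , 187.74171464]), np.array([ 1.79994677e+02, -1.98970253e-03,  2.17526773e-01]))
p8=(np.array([455.78066657,  80.95925968, 189.31599311]), np.array([ 1.79991180e+02, -3.16434034e-02,  6.57190542e+00]))
for n,p in(("w7",p7),("w8",p8)):
    im=cv2.cvtColor(cv2.imread(f"pics/{n}.png"),cv2.COLOR_BGR2RGB)
    for k,g,z in(("post",(495.2,85) if n=="w7" else (549.6,91.5),57),):
        b=np.array(fit(im,"wrist",p,10,z,g,4)[-1][1:]);print(n,k,b,proj("wrist",np.r_[b,z],p).round(1))
print("piv w7",atz(ray("wrist",(160+488/2.2,214/2.2),p7),32).round(1))
# side-view of post before/after: search dark post top
for f_,g in(("side0",(493,85,57)),("sd8",(549.6,91.5,57)),("sd8",(553,92,57))):print(f_,proj("side",np.array(g,float)).round(1))
a=cv2.imread("pics/sd8.png",0);r=a[185:225,315:360];print((r<45).nonzero()[0].min()+185 if (r<45).any() else None)
for v in range(190,216): print(v,(np.nonzero(a[v,322:352]<55)[0]+322).tolist())
E
```

```text
w7 post [495.   84.8] [320.7 144.2]
w8 post [550.1  92. ] [326.4  81.2]
piv w7 [533.6  32.1  32. ]
side0 [332.7 202.4]
sd8 [316.5 199. ]
sd8 [315.6 198.8]
192
190 []
191 []
192 [341, 342]
193 [341, 342]
194 [341, 342]
195 [341, 342]
196 [341, 342]
197 [341, 342]
198 [340, 341, 342]
199 [340, 341, 342]
200 [341, 342]
201 []
202 []
203 []
204 []
205 [341, 342]
206 []
207 []
208 []
209 []
210 []
211 []
212 []
213 []
214 []
215 []
```

play_rows(
  commands=[
    [[12, 30, 40], [0, 0, 0.063], 35],
    [[25.2, 53.3, 70], [0, 0, 0.063], 35],
    [[25.2, 53.3, 110], [0, 0, 0.063], 35],
    [[25.2, 53.3, 145], [0, 0, 0.063], 35],
    [[25.2, 53.3, 157.5], [0, 0, 0.063], 35],
    [[25.2, 53.3, 157.5], [0, 0, 0.063], 0],
    [[25.2, 53.3, 157.5], [0, 0, 0.063], 0],
    [[25.2, 53.3, 157.5], [0, 0, 0.063], 0],
  ],
  grip_force=20,
)

```text
time: 34.4
eef_pos: [487.3, 30.9, 33.2]
tcp_rot: [180.0, -0.1, 3.0]
ft_force: [0.2, -0.1, 1.5]
opening: 11.4
finger_force: 20.0
```

play_rows(
  commands=[
    [[0, 0, 0], [0, 0, 0], 0],
    [[0, 0, 0], [0, 0, 0], 0],
  ],
)

```text
time: 34.65
eef_pos: [487.3, 30.9, 33.1]
tcp_rot: [180.0, -0.1, 3.0]
ft_force: [-1.8, 0.1, 7.5]
opening: 11.6
finger_force: 20.0
```

```bash
python3 - <<'E'
from h import *
s=manip.observe();R0=R.from_euler("xyz",s["tcp_rot"],degrees=True);P=s["eef_pos"];print(P,s["tcp_rot"],s["ft_force"].round(1),s["opening"])
c=np.array([534.5,33]);d=P[:2]-c;print(np.linalg.norm(d),np.degrees(np.arctan2(d[1],d[0])))
a0=np.arctan2(d[1],d[0]);r=48
for t in range(12,97,12):
    a=a0+np.radians(t);Q=np.r_[c+r*np.array([np.cos(a),np.sin(a)]),P[2]];print(t,R0.inv().apply(Q-P).round(1),-round(np.radians(t),3))
E
```

```text
[487.2717721   30.92505968  33.12603174] [ 1.79983458e+02 -9.34615765e-02  2.97063224e+00] [-1.8  0.1  7.5] 11.615568069861682
47.273786481362116 -177.4843663459311
12 [ 0.2 10.   0. ] -0.209
24 [ 3.3 19.5  0. ] -0.419
36 [ 8.2 28.3  0. ] -0.628
48 [14.9 35.8  0. ] -0.838
60 [22.9 41.8  0. ] -1.047
72 [32.1 45.9  0.1] -1.257
84 [41.9 48.1  0.1] -1.466
96 [51.9 48.2  0.1] -1.676
```

play_rows(
  commands=[
    [[0, 8.3, 0], [0, 0, -0.175], 0],
    [[2, 16.5, 0], [0, 0, -0.349], 0],
    [[5.6, 24, 0], [0, 0, -0.524], 0],
    [[10.3, 31, 0], [0, 0, -0.698], 0],
    [[16.2, 36.9, 0], [0, 0, -0.873], 0],
    [[22.9, 41.8, 0], [0, 0, -1.047], 0],
    [[30.5, 45.3, 0], [0, 0, -1.222], 0],
    [[38.6, 47.5, 0], [0, 0, -1.396], 0],
  ],
)

```text
time: 35.65
eef_pos: [527.6, -15.2, 33.1]
tcp_rot: [-180.0, 0.0, 83.3]
ft_force: [-4.3, -3.0, 8.0]
opening: 11.3
finger_force: 20.0
```

```bash
python3 - <<'E'
from h import *
s=manip.observe();R0=R.from_euler("xyz",s["tcp_rot"],degrees=True);P=s["eef_pos"];print(P,s["tcp_rot"],s["ft_force"].round(1),s["opening"])
c=np.array([534.5,33]);d=P[:2]-c;print(np.linalg.norm(d),np.degrees(np.arctan2(d[1],d[0])))
for a in (270,274,277,280,283):
    y=a-180;a=np.radians(a);Q=np.r_[c+48*np.array([np.cos(a),np.sin(a)]),P[2]];print(y,R0.inv().apply(Q-P).round(1),-round(np.radians(y-s["tcp_rot"][2]),3))
E
```

```text
[527.63976314 -15.20406074  33.14002287] [-1.79989807e+02  4.44555426e-02  8.32989665e+01] [-4.3 -3.   8. ] 11.257278981711504
48.68977635255474 -98.09974728414915
90 [ 1.   6.8 -0. ] -0.117
94 [ 1.5 10.1 -0. ] -0.187
97 [ 2.  12.6 -0. ] -0.239
100 [ 2.7 15.  -0. ] -0.291
103 [ 3.5 17.4 -0. ] -0.344
```

play_rows(
  commands=[
    [[0.7, 5, 0], [0, 0, -0.09], 0],
    [[1.2, 9, 0], [0, 0, -0.16], 0],
    [[1.7, 11.5, 0], [0, 0, -0.21], 0],
    [[2, 12.5, 0], [0, 0, -0.239], 0],
    [[2, 12.5, 0], [0, 0, -0.239], 0],
  ],
)

```text
time: 36.28
eef_pos: [539.5, -14.8, 33.1]
tcp_rot: [-179.9, 0.0, 96.7]
ft_force: [-7.7, -7.8, 11.5]
opening: 11.6
finger_force: 20.0
```

play_rows(
  commands=[
    [[0.3, 1, 0], [0, 0, -0.02], 0],
    [[0.6, 2, 0], [0, 0, -0.05], 0],
    [[0.9, 3, 0], [0, 0, -0.07], 0],
    [[0.9, 3, 0], [0, 0, -0.07], 0],
  ],
)

```text
time: 36.78
eef_pos: [539.5, -14.2, 32.9]
tcp_rot: [-179.5, -0.0, 100.7]
ft_force: [-20.8, -17.9, 18.4]
opening: 11.5
finger_force: 20.0
```

play_rows(
  commands=[
    [[-0.9, -2.5, 0], [0, 0, 0.06], 0],
    [[-0.9, -2.5, 0], [0, 0, 0.06], 30],
    [[-0.9, -2.5, 0], [0, 0, 0.06], 30],
    [[-0.9, -2.5, 0], [0, 0, 0.06], 30],
    [[-0.9, -2.5, -40], [0, 0, 0.06], 30],
    [[-0.9, -2.5, -100], [0, 0, 0.06], 30],
    [[-60, -2.5, -160], [0, 0, 0.06], 30],
    [[-120, -2.5, -165], [0, 0, 0.06], 30],
  ],
)

```text
time: 37.78
eef_pos: [561.4, -116.9, 196.4]
tcp_rot: [179.8, 0.1, 97.4]
ft_force: [1.0, -0.2, -0.1]
opening: 30.1
finger_force: 0.0
```

play_rows(
  commands=[
    [[-60, 0, 0], [0, 0, 0], 30],
    [[-120, 0, 0], [0, 0, 0], 30],
    [[-120, 0, 0], [0, 0, 0], 30],
    [[-120, 0, 0], [0, 0, 0], 30],
  ],
)

```text
time: 38.28
eef_pos: [575.2, -235.1, 192.8]
tcp_rot: [-180.0, -0.0, 97.2]
ft_force: [-1.1, -0.1, 0.7]
opening: 30.1
finger_force: 0.0
```

```bash
python3 - <<'E'
from h import *
snap("side","sd9.png");snap("scene","sc9.png")
a=cv2.resize(cv2.imread("pics/sd9.png")[140:260,240:400],None,fx=2.5,fy=2.5,interpolation=2);b=cv2.resize(cv2.imread("pics/sc9.png")[150:270,210:370],None,fx=2.5,fy=2.5,interpolation=2)
cv2.imwrite("pics/m9.png",np.hstack([a,b]))
E
```

```text
(no output)
```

View pics/m9.png

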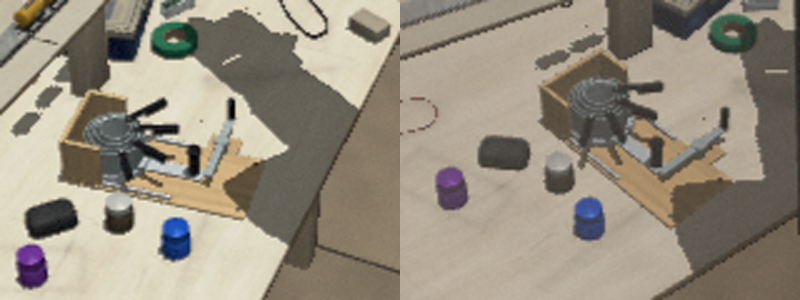

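The tray is home against the rear stop and the lever's tongue bars the post front. The four scoops are nested with their handles fanned, the jar is upright on the bench, and the bystanders are untouched. Handing in.

```bash
python3 -c "
from plant import manip
print(manip.finish_job())"
```

```text
the job is handed in; nothing more can be done
None
```

I handed the job in: the jar is upright on the bench, all four scoops are nested and fanned, the tray was pushed until it stopped hard (about 30 N), and only then the lever was turned to its stop. I checked this from the cameras, the arm's position and the force readings; `finish_job` returned no verdict.

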